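Pin the drilling template and hold the probe rod in the stone's bore

ROBOT

A 6-joint arm with a two-finger parallel gripper is mounted at the origin on the work surface. World frame = base frame: x ahead of the robot, y to its left, z up, the work surface at z = 0. Lengths are in m, angles in rad, forces in N, time in s.
With the tool pointing down it reaches from about 0.3 to 0.825 m from the base axis. Payload 5.4 kg.
Tool frame: the origin (TCP) lies where the fingers leave the gripper's body, on its centre line; the fingertips stand 88 mm ahead of it and the grasp point (between the pads) lies 69 mm ahead of it; z points along the fingers, y is the direction in which the jaws open and shut (so a half turn about z gives the same grasp; the last joint's range is limited). The gripper opens to 92 mm and grips with 3 to 60 N. Pads are 20 mm wide; open, the fingers measure 128 mm over their backs; the gripper's body (75 mm by 189 mm) begins 69 mm behind the grasp point.
Start: joints at [-1.376, 0.158, 1.597, -0, 1.386, -0.21], TCP at [0.226, -0.529, 0.303] pointing down, gripper open.
Joint ranges: [-2.91, 2.91], [-0.94, 2.29], [0.18, 2.7], [-1.29, 4.43], [0.17, 2.64], [-3, 3]. Speed limits (rad/s): [2.57, 2.57, 3.14, 3.14, 3.14, 3.14].

INTERFACE

Orientations are given as a rotation vector (axis times angle).
In Python, from workcell import * gives the robot as it stands.
- The arm moves only by the tool jog_arm, never from a script. Its argument "motion" is a list of rows, each an object of numbers: "tx", "ty", "tz": the shift along the tool's x, y, z as a fraction of full scale; "wx", "wy", "wz": the turn, a rotation vector about the tool's x, y, z as a fraction of full scale; "jaw": the gripper's target within -1 to 1 (fully open at 1, half-way at 0, shut at -1). In form: [{"tx": .., "ty": .., "tz": .., "wx": .., "wy": .., "wz": .., "jaw": ..}, ...]. A call has exactly 5 rows; each row shifts and turns the pose as measured when the row begins, along the tool's axes as they then stand; what a row does not reach is not made up. Full scale, the value 1, is 2.5 cm for a shift and 0.12 rad for a turn. A row lasts 1/8 s, in which the tool goes at most 62.5 mm and 10.7 degrees, less where a joint would pass 70% of its speed; a pose out of reach is approached as far as the arm can. A call with a number of a shift or a turn outside -1 to 1 is refused whole. A call with a gripper value outside its range is refused whole. The fingers move at their own pace and stop on an object; "force" is the grip in N (left out, the last holds). Time passes only in rows, so rows that do not move let the fingers close, or fill a call up. It gives the time, the measured TCP pose, the force and the opening at its end, in the units of the state.
- state(): the state, without advancing time (a new reading comes with each control period).
- snapshot(name): name is "scene" or "top" or "wrist"; returns the picture (420x560x3 uint8, red, green, blue); there is no depth.
- camera_model(name): a dict with "mtx" (3x3 intrinsics, pixels), "rvec" (rotation vector, rad) and "tvec" (3), from world to camera coordinates, as OpenCV has them; the wrist camera has in their place "hand_eye" (4x4, takes a point from camera to tool coordinates, whose origin is the TCP and whose axes are the flange's). Camera axes: x right, y down, z forward; pixel columns grow to the right and rows downward; lengths in m; the calibration is good to about 2 mm. The wrist camera is an equidistant fisheye: a pixel r from the principal point sees the ray r / f radians off the axis. A picture is of the moment at which its call begins: read the wrist's pose just before it. camera_model takes no time and is no camera call.
- finish_job(): hands the job in, once; it reports no verdict.
Trained networks look in the newest picture that a camera, given by its name, has taken for a name from the list of things; names that differ only in an ending like _2 or _b are one class to them, and where a whole thing is asked for, a point or a joint stands for the part that bears it (a point fixed in the world has none). Each returns a list of dicts, best first, with "p" (0 to 1); they miss things now and then, are a little off and sometimes report something else, mostly with a low value. They report only what shows in the picture. A call takes as long as a camera call.
- look_for(camera, thing): "position" ([row, column] in pixels, amid what is visible of it).
- outline_of(camera, thing): "mask" (420x560 bool, what is visible of it) and "position" ([row, column] in pixels, amid what is visible of it).
The state is a dict: "clock": time; "qpos": joint angles; "joint_vel": joint speeds; "joint_efforts": joint torques, N m; "position": TCP position; "eef_rot": TCP orientation; "ft_force": force on the tool from outside, world axes, zero at the start; "ft_torque": the same for the moment, N m; "grip_width": finger opening in m.
Only numpy, scipy, OpenCV 4.12 (cv2) and the standard library are available. Lean on these libraries where they do the work, as an engineer would, in place of code of your own. Each camera call takes 0.05 s, during which the arm holds its last target.

TASK

Drop the two headed steel pins one after the other from their rack into the two small holes of the plywood template on the limestone block, each fully home on its shoulder. Then take the square-handled probe rod out of its stand, lower it through the template's large middle hole without ever touching template, stone or pins, and finish still holding it steady there: upright, centred in the bore, its tip about half-way down and clear of the bottom. Leave the hammer, the chisel and the loose offcut where they lie.

Things in the scene. Friction and masses are not known exactly. Their poses are not given: they have to be found in the camera images.
- stone: Fixed pale limestone block, 140 (x) x 220 (y) x 70 mm high, with a 12 mm plywood template, 100 x 190 mm, fixed flat on top (template's top 82 mm above the bench). Three vertical holes in a row along its y axis go through the template into the stone. Origin at the centre of its underside; yaw varies
- bore (a point): Centre of the mouth of the large middle hole (the bore), at the template's top face, 82 mm above the bench. Round, 34 mm in diameter all the way, 70 mm deep from this point to its flat bottom. Axes as the stone's
- hole_left (a point): Centre of the mouth of one small pin hole at the template's top face, 65 mm from the bore along the stone's +y. Round, 20 mm in diameter, 70 mm deep
- hole_right (a point): Centre of the mouth of the other small pin hole, 65 mm from the bore along the stone's -y; same size
- rack: Fixed light timber batten, 150 (x) x 60 (y) x 50 mm high, with two holes 90 mm apart along its x axis in which the pins stand. Origin at the centre of its underside; it may be on the left or the right of the stone, yaw varies
- pin1_grip (a point): Centre of a steel pin's head (pin about 200 g): upright cylinder, 24 mm diameter, 44 mm high. Below it a shank 16 mm in diameter, 36 mm long, its last 6 mm tapered to 10 mm: shoulder 22 mm, lower end 58 mm below this point. z up. Starts in the rack, shoulder on its top (this point 72 mm above the bench); fully home it is 22 mm above the template. Either pin fits either small hole
- pin2_grip (a point): The same point of the second, identical pin
- stand: Fixed tall stand of three stacked timber offcuts, 80 x 80 x 100 mm high, with a vertical through hole of 17.5 mm diameter at its centre in which the probe rod stands. Origin at the centre of its underside; left or right of the stone, opposite the rack
- rod_grip (a point): Centre of the probe rod's square wooden handle (rod about 150 g): 24 x 24 mm, 50 mm high, faces square to this point's x and y, z up. Below it a steel shank 14 mm in diameter, 95 mm long: handle's underside 25 mm, rod's tip 120 mm below this point. Starts upright in the stand, handle's underside on the stand's top (this point 125 mm above the bench)
- rod_tip (a point): Centre of the lower end of the probe rod's shank, 120 mm below the handle's centre along the rod
- hammer: Hammer lying on the bench beyond the stone, about 200 mm long; bystander. Origin on the bench under the tool
- chisel: Wood-handled steel chisel, about 180 mm long, lying on the bench beyond the stone; bystander. Origin under its middle
- offcut: Loose light timber offcut 50 x 80 x 35 mm lying between the robot and the stone; bystander. Origin at the centre of its underside

How it is judged:
By the outcome, as a careful person would: the job done as asked, in the order asked, and still so for the second after the job is handed in, while the arm keeps its last pose, push and grip.
It also fails if it takes over 72 s, if anything falls off the work surface, if the arm or the gripper's body presses on something with over 40 N, if the wrist force passes 120 N, or if a joint passes its speed limit or range.

## Working session

There is one attempt and no reset: what is moved stays moved. The work goes in short steps, Python scripts to look and compute and a tool call to move; the robot and the scene stay as the last step left them, time stands still between calls to the robot, and variables do not carry over. Pictures are saved under pics/ and viewed, and the job is handed in when it is done.

Besides the shell and the picture viewer there is one more tool, called after "Call:" as name([rows], argument=value, ...), one row to a line, values as JSON. jog_arm: Moves the arm, as the interface text tells. Its arguments: {"type":"object","properties":{"motion":{"type":"array","items":{"type":"object","properties":{"tx":{"type":"number"},"ty":{"type":"number"},"tz":{"type":"number"},"wx":{"type":"number"},"wy":{"type":"number"},"wz":{"type":"number"},"jaw":{"type":"number"}}}},"force":{"type":"number"}},"required":["motion"]}

```bash
ls -la; mkdir -p pics; python3 - <<'E'
from workcell import *
import cv2,numpy as np
s=state(); print(s)
for n in ["scene","top","wrist"]:
    im=snapshot(n); cv2.imwrite(f"pics/{n}0.png",im[:,:,::-1]); print(n,camera_model(n))
E
```

```text
total 12
drwxr-xr-x  3 agent agent 4096 Dec  6 13:20 .
drwxr-xr-x 23 root  root  4096 Dec  6 13:20 ..
drwxr-xr-x  2 agent agent 4096 Dec  6 13:20 pics
{'clock': 0.0, 'qpos': array([-1.37609049e+00,  1.59026804e-01,  1.59822144e+00, -1.45710355e-05,
        1.38618139e+00, -2.10100001e-01]), 'joint_vel': array([ 0.00063662, -0.0006983 , -0.00332262,  0.00037142,  0.00037936,
       -0.00226345]), 'joint_efforts': array([-3.82663702e-04, -3.85561538e+01, -3.22111309e+01,  7.00060395e-02,
        3.77088203e-02, -1.31609618e-04]), 'position': array([ 0.22634462, -0.52807627,  0.30173667]), 'eef_rot': array([-3.07566094e+00, -6.31169664e-01,  2.84661666e-07]), 'ft_force': array([ 0.08837678, -0.77844154,  0.54326931]), 'ft_torque': array([0.00274458, 0.00572581, 0.02692728]), 'grip_width': 0.09182466211806065}
scene {'mtx': array([[492.35202561,   0.        , 272.72903288],
       [  0.        , 492.35202561, 207.97223517],
       [  0.        ,   0.        ,   1.        ]]), 'rvec': array([ 0.77600058,  2.64744684, -1.04371975]), 'tvec': array([ 0.47003939, -0.15061591,  1.26294567])}
top {'mtx': array([[515.58772408,   0.        , 274.88453117],
       [  0.        , 515.58772408, 225.08482226],
       [  0.        ,   0.        ,   1.        ]]), 'rvec': array([ 2.15450806, -2.18436786,  0.10521394]), 'tvec': array([0.00558456, 0.54029879, 1.18083403])}
wrist {'mtx': array([[325.1922621 ,   0.        , 281.41035662],
       [  0.        , 325.1922621 , 209.64107334],
       [  0.        ,   0.        ,   1.        ]]), 'hand_eye': array([[ 7.54882608e-04, -9.65733493e-01, -2.59534682e-01,
         7.26565345e-02],
       [ 9.99999711e-01,  7.52381950e-04,  1.08971723e-04,
         1.03333173e-03],
       [ 9.00315670e-05, -2.59534689e-01,  9.65733782e-01,
        -8.29425716e-02],
       [ 0.00000000e+00,  0.00000000e+00,  0.00000000e+00,
         1.00000000e+00]])}
```

View pics/scene0.png

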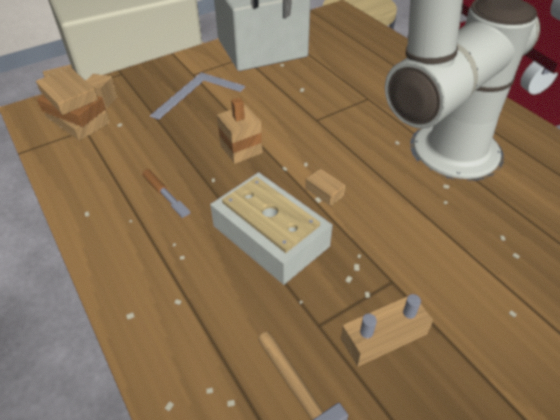

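View pics/top0.png

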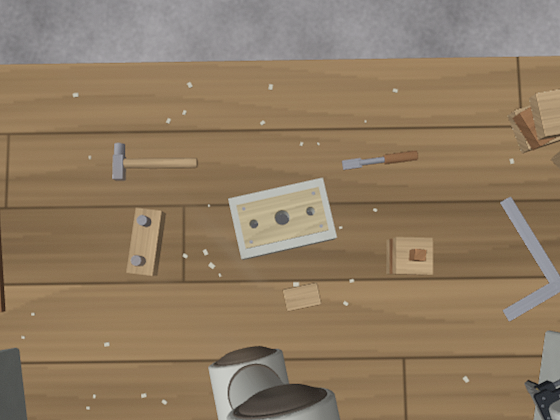

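View pics/wrist0.png

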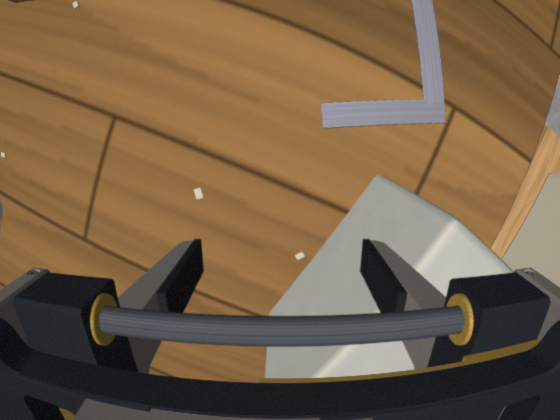

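The top view shows everything: rack left with pins at about (221,144) and (261,137), holes at about (223,254), (217,282) and (211,310), and the stand with the rod at (255,418). Next I'll measure these.

```bash
cat > h.py <<'E'
from workcell import *
import cv2,numpy as np
from scipy.spatial.transform import Rotation as R
def ray(cam,rc):
    m=camera_model(cam); K=m["mtx"]; u=np.array([rc[1],rc[0]],float)
    if cam=="wrist":
        s=state(); T=np.eye(4); T[:3,:3]=R.from_rotvec(s["eef_rot"]).as_matrix(); T[:3,3]=s["position"]
        return ray_w(T,m,rc)
    Rm=cv2.Rodrigues(m["rvec"])[0]; d=Rm.T@np.linalg.inv(K)@np.array([u[0],u[1],1]); o=-Rm.T@m["tvec"]
    return o,d/np.linalg.norm(d)
def ray_w(T,m,rc):
    K=m["mtx"]; x=(rc[1]-K[0,2])/K[0,0]; y=(rc[0]-K[1,2])/K[1,1]; th=np.hypot(x,y)
    dc=np.array([np.sin(th)*x/th,np.sin(th)*y/th,np.cos(th)]) if th>1e-9 else np.array([0,0,1.])
    C=T@m["hand_eye"]; return C[:3,3],C[:3,:3]@dc
def at_z(o,d,z): return o+d*(z-o[2])/d[2]
def pz(cam,rc,z): return at_z(*ray(cam,rc),z)
def proj(cam,P):
    m=camera_model(cam); p,_=cv2.projectPoints(np.array(P,float).reshape(-1,3),m["rvec"],m["tvec"],m["mtx"],None); return p.reshape(-1,2)[:,::-1]
def toolT(s=None):
    s=s or state(); T=np.eye(4); T[:3,:3]=R.from_rotvec(s["eef_rot"]).as_matrix(); T[:3,3]=s["position"]; return T
def wproj(P,T):
    m=camera_model("wrist"); C=np.linalg.inv(T@m["hand_eye"]); p=C[:3,:3]@np.array(P)+C[:3,3]
    r=np.hypot(p[0],p[1]); th=np.arctan2(r,p[2]); K=m["mtx"]; return np.array([K[1,2]+K[1,1]*th*p[1]/r,K[0,2]+K[0,0]*th*p[0]/r])
E
python3 - <<'E'
from h import *
for cam in ["top","scene"]:
    im=snapshot(cam)
    for th,z in [("pin1_grip",.094),("rod_grip",.15),("rack",.05),("stand",.1),("stone",.082),("hole_left",.082),("bore",.082)]:
        try:
            for o in outline_of(cam,th)[:3]:
                print(cam,th,round(o["p"],2),np.round(o["position"],1),int(o["mask"].sum()),np.round(pz(cam,o["position"],z),4), [np.round(v,1) for v in cv2.minAreaRect(np.argwhere(o["mask"]).astype(np.float32))])
                np.save(f"pics/m_{cam}_{th}_{int(o['position'][1])}.npy",o["mask"])
        except Exception as e: print(th,e)
print(state()["clock"])
im=snapshot("top")[:,:,::-1]
big=cv2.resize(im[170:300,110:450],None,fx=2.35,fy=2.35,interpolation=cv2.INTER_CUBIC); cv2.imwrite("pics/topz.png",big)
E
```

```text
top pin1_grip 0.42 [257.3 138. ] 146 [0.4666 0.3    0.094 ] [array([261. , 137.5]), array([15., 10.]), np.float64(90.0)]
top rod_grip 0.73 [253.5 419.2] 169 [ 0.4642 -0.3027  0.15  ] [array([254.5, 417.5]), array([15., 11.]), np.float64(90.0)]
top rack 0.74 [242.6 147.3] 1786 [0.5018 0.2909 0.05  ] [array([242.1, 145.5]), array([31.4, 65.9]), np.float64(82.0)]
top rack 0.28 [254.3 404. ] 1523 [ 0.4669 -0.2957  0.05  ] [array([255.5, 409. ]), array([46., 37.]), np.float64(90.0)]
top stand 0.71 [256.3 404.8] 1465 [ 0.4606 -0.2849  0.1   ] [array([256., 409.]), array([46., 36.]), np.float64(90.0)]
top stone 0.92 [217.6 279.4] 6206 [ 0.5515 -0.0123  0.082 ] [array([218.9, 281.9]), array([64.3, 98.3]), np.float64(12.5)]
top hole_left 0.65 [221.2 281. ] 6111 [ 0.5434 -0.0157  0.082 ] [array([219. , 281.2]), array([64.2, 98.2]), np.float64(12.3)]
top bore 0.8 [218.3 281. ] 6118 [ 0.5499 -0.0158  0.082 ] [array([219.2, 282. ]), array([63.7, 98. ]), np.float64(12.2)]
top bore 0.6 [255.7 408.7] 1550 [ 0.4624 -0.298   0.082 ] [array([256. , 408.5]), array([47., 38.]), np.float64(90.0)]
scene pi
[... 777 characters left out ...]
0.0011  0.1   ] [array([186.1, 324.6]), array([39.4, 25.5]), np.float64(56.3)]
scene stand 0.27 [331.9 386.6] 3075 [0.5442 0.3305 0.1   ] [array([328.7, 386.2]), array([44.7, 90.7]), np.float64(24.4)]
scene stone 0.44 [307.3 409.8] 325 [0.47   0.3104 0.082 ] [array([305.5, 411.4]), array([14.2, 24.7]), np.float64(71.6)]
scene stone 0.31 [189.  325.2] 943 [ 0.4196 -0.0039  0.082 ] [array([186.2, 324.7]), array([39.9, 26.5]), np.float64(54.0)]
scene hole_left 0.6 [228.1 271.9] 7578 [0.5743 0.0269 0.082 ] [array([223.6, 270.3]), array([116.3,  76.1]), np.float64(50.2)]
scene bore 0.58 [225.5 271.9] 7647 [0.5707 0.0211 0.082 ] [array([222.7, 270.6]), array([116.5,  78.1]), np.float64(49.6)]
0.95
```

View pics/topz.png

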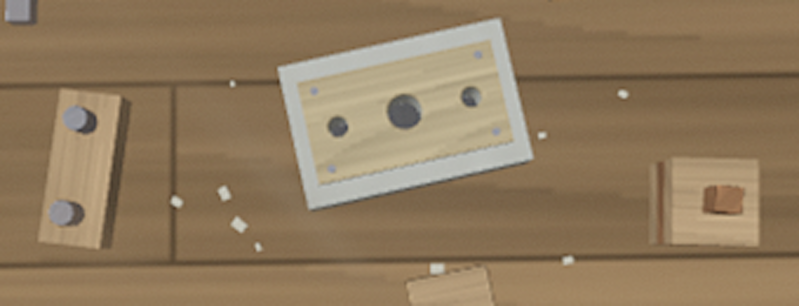

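```bash
cat >> h.py <<'E'
def plan(targ_xyz,yaw=0.,tool='grasp',n=None):
    "print total shift/turn in tool axes of the present pose for straight down tool with tool x at yaw; and rows needed"
    s=state(); T=toolT(s); Rd=R.from_euler('z',yaw)*R.from_rotvec([np.pi,0,0])
    tgt=np.array(targ_xyz,float)-(Rd.apply([0,0,.069]) if tool=='grasp' else 0)
    dv=T[:3,:3].T@(tgt-T[:3,3]); w=(R.from_matrix(T[:3,:3]).inv()*Rd).as_rotvec()
    print("clk",round(s["clock"],3),"grasp",np.round((T@[0,0,.069,1])[:3],4),"yaw",round(np.arctan2(T[1,0],T[0,0]),4),"w",round(s["grip_width"],4),"F",np.round(s["ft_force"],1))
    print("tool shift units",np.round(dv/.025,2),"turn units",np.round(w/.12,2))
E
python3 - <<'E'
from h import *
def c(x,y): return (170+y/2.35-.28,110+x/2.35-.28)
for n,x,y,z in [("hl",338,127,.082),("bore",404,111,.082),("hr",471,96.5,.082),("pinA",79,118,.094),("pinB",65,211,.094),("rod",729,199,.15)]:
    print(n,np.round(pz("top",c(x,y),z),4))
plan((0.42,-0.30,0.23),0)
E
```

```text
hl [0.5385 0.0457 0.082 ]
bore [ 0.5529 -0.0173  0.082 ]
hr [ 0.5659 -0.0814  0.082 ]
pinA [0.5492 0.2893 0.094 ]
pinB [0.4618 0.3013 0.094 ]
rod [ 0.4623 -0.3041  0.15  ]
clk 1.0 grasp [ 0.2265 -0.5285  0.2337] yaw 0.4048 w 0.0921 F [0.3 0.7 0.3]
tool shift units [10.72 -5.35  0.15] turn units [-0.   -0.    3.37]
```

Call:
jog_arm([
  {"tx":0.95,"ty":-0.48,"tz":0,"wz":0.67,"jaw":1},
  {"tx":0.92,"ty":-0.56,"tz":0,"wz":0.67,"jaw":1},
  {"tx":0.87,"ty":-0.63,"tz":0,"wz":0.67,"jaw":1},
  {"tx":0.82,"ty":-0.7,"tz":0,"wz":0.67,"jaw":1},
  {"tx":0.76,"ty":-0.76,"tz":0,"wz":0.67,"jaw":1},
])

```text
invalid input
```

```bash
python3 -c "
from h import *
plan((0.42,-0.30,0.23),0)"
```

```text
clk 1.0 grasp [ 0.2265 -0.5285  0.2337] yaw 0.4048 w 0.0921 F [0.3 0.7 0.3]
tool shift units [10.72 -5.35  0.15] turn units [-0.   -0.    3.37]
```

Call:
jog_arm([
  {"tx":0.95,"ty":-0.48,"tz":0,"wx":0,"wy":0,"wz":0.67,"jaw":1},
  {"tx":0.92,"ty":-0.56,"tz":0,"wx":0,"wy":0,"wz":0.67,"jaw":1},
  {"tx":0.87,"ty":-0.63,"tz":0,"wx":0,"wy":0,"wz":0.67,"jaw":1},
  {"tx":0.82,"ty":-0.7,"tz":0,"wx":0,"wy":0,"wz":0.67,"jaw":1},
  {"tx":0.76,"ty":-0.76,"tz":0,"wx":0,"wy":0,"wz":0.67,"jaw":1},
])

```text
clock: 1.62
position: [0.3147, -0.4248, 0.3027]
eef_rot: [3.141, -0.022, 0.0]
ft_force: [0.7, 0.5, -0.4]
grip_width: 0.0915
```

```bash
python3 -c "
from h import *
plan((0.42,-0.30,0.23),0)"
```

```text
clk 1.625 grasp [ 0.3147 -0.4248  0.2337] yaw -0.0137 w 0.0915 F [ 0.7  0.5 -0.4]
tool shift units [ 4.15 -5.05  0.15] turn units [ 0.01 -0.   -0.11]
```

Call:
jog_arm([
  {"tx":0.8,"ty":-1,"tz":0,"wx":0,"wy":0,"wz":-0.1,"jaw":1},
  {"tx":0.8,"ty":-1,"tz":0,"wx":0,"wy":0,"wz":0,"jaw":1},
  {"tx":0.8,"ty":-1,"tz":0,"wx":0,"wy":0,"wz":0,"jaw":1},
  {"tx":0.8,"ty":-1,"tz":0,"wx":0,"wy":0,"wz":0,"jaw":1},
  {"tx":0.8,"ty":-1,"tz":0,"wx":0,"wy":0,"wz":0,"jaw":1},
])

```text
clock: 2.25
position: [0.4181, -0.2963, 0.3032]
eef_rot: [3.14, -0.005, 0.002]
ft_force: [-0.5, -0.7, 0.1]
grip_width: 0.0918
```

```bash
python3 - <<'E'
from h import *
plan((0.5,-0.02,0.23),0)
np.save("pics/Trod.npy",toolT())
im=snapshot("wrist"); cv2.imwrite("pics/w_rod.png",im[:,:,::-1])
T=np.load("pics/Trod.npy"); print(wproj([.4623,-.3041,.15],T))
for o in outline_of("wrist","rod_grip")[:2]: print(o["p"],o["position"],o["mask"].sum(),np.round(pz("wrist",o["position"],.15),4))
E
```

```text
clk 2.25 grasp [ 0.4182 -0.2965  0.2342] yaw -0.0032 w 0.0918 F [-0.5 -0.7  0.1]
tool shift units [  3.24 -11.06   0.15] turn units [ 0.02 -0.01 -0.03]
[164.06443954 290.01191452]
0.79 [164.3, 291.8] 1163 [ 0.4629 -0.304   0.15  ]
```

View pics/w_rod.png

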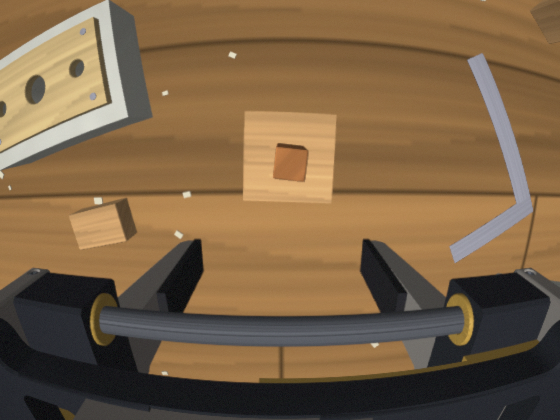

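```bash
python3 - <<'E'
import cv2
im=cv2.imread("pics/w_rod.png"); c=im[100:210,235:345]; cv2.imwrite("pics/w_rodz.png",cv2.resize(c,None,fx=5,fy=5,interpolation=cv2.INTER_CUBIC))
E
```

```text
(no output)
```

View pics/w_rodz.png

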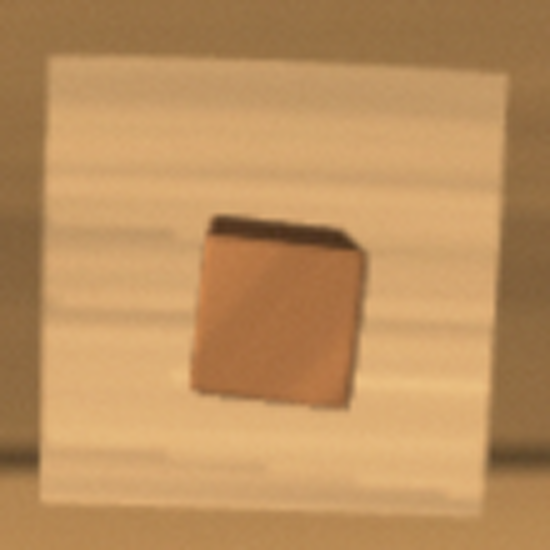

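Call:
jog_arm([
  {"tx":0.3,"ty":-1,"tz":0,"wx":0,"wy":0,"wz":0,"jaw":1},
  {"tx":0.3,"ty":-1,"tz":0,"wx":0,"wy":0,"wz":0,"jaw":1},
  {"tx":0.3,"ty":-1,"tz":0,"wx":0,"wy":0,"wz":0,"jaw":1},
  {"tx":0.3,"ty":-1,"tz":0,"wx":0,"wy":0,"wz":0,"jaw":1},
  {"tx":0.3,"ty":-1,"tz":0,"wx":0,"wy":0,"wz":0,"jaw":1},
])

```text
clock: 2.98
position: [0.4556, -0.1714, 0.3032]
eef_rot: [3.137, -0.006, 0.001]
ft_force: [-0.8, -1.0, -0.8]
grip_width: 0.092
```

Call:
jog_arm([
  {"tx":0.3,"ty":-1,"tz":0,"wx":0,"wy":0,"wz":0,"jaw":1},
  {"tx":0.3,"ty":-1,"tz":0,"wx":0,"wy":0,"wz":0,"jaw":1},
  {"tx":0.3,"ty":-1,"tz":0,"wx":0,"wy":0,"wz":0,"jaw":1},
  {"tx":0.3,"ty":-1,"tz":0,"wx":0,"wy":0,"wz":0,"jaw":1},
  {"tx":0.3,"ty":-1,"tz":0,"wx":0,"wy":0,"wz":0,"jaw":1},
])

```text
clock: 3.6
position: [0.494, -0.0471, 0.303]
eef_rot: [3.134, -0.012, 0.002]
ft_force: [0.6, -0.1, -0.6]
grip_width: 0.0919
```

```bash
python3 - <<'E'
from h import *
plan((0.5,0.2,0.23),0)
np.save("pics/Tst.npy",toolT())
im=snapshot("wrist"); cv2.imwrite("pics/w_st.png",im[:,:,::-1])
E
```

```text
clk 3.6 grasp [ 0.494  -0.0476  0.234 ] yaw -0.0079 w 0.0919 F [ 0.6 -0.1 -0.6]
tool shift units [ 0.16 -9.89  0.09] turn units [ 0.06 -0.01 -0.07]
```

View pics/w_st.png

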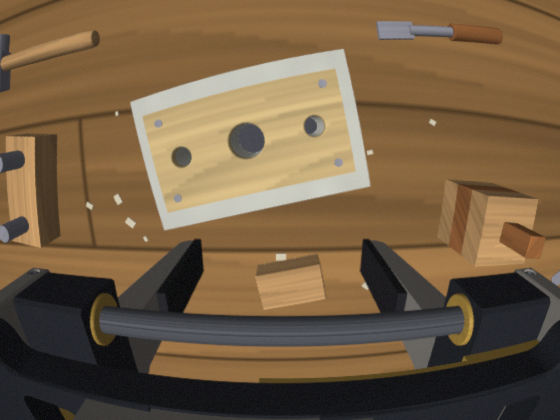

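```bash
python3 - <<'E'
from h import *
im=cv2.imread("pics/w_st.png"); c=im[85:195,150:350]; cv2.imwrite("pics/w_stz.png",cv2.resize(c,None,fx=4,fy=4,interpolation=cv2.INTER_CUBIC))
T=np.load("pics/Trod.npy"); m=camera_model("wrist")
P=[]
for x,y in [(208,236),(363,252),(350,408),(192,390)]:
    P.append(at_z(*ray_w(T,m,(100+y/5-.4,235+x/5-.4)),.15))
P=np.array(P); print(P.round(4),P.mean(0),[np.linalg.norm(P[i]-P[i-1]).round(4) for i in range(4)])
for i in range(4):
    d=P[(i+1)%4]-P[i]; print(np.degrees(np.arctan2(d[1],d[0])))
E
```

```text
[[ 0.475  -0.2941  0.15  ]
 [ 0.4727 -0.3166  0.15  ]
 [ 0.4496 -0.3149  0.15  ]
 [ 0.4523 -0.2916  0.15  ]] [ 0.46238631 -0.30430052  0.15      ] [np.float64(0.0228), np.float64(0.0226), np.float64(0.0232), np.float64(0.0234)]
-95.86059497767576
175.86185652704793
83.32572477084265
-6.209206937864411
```

View pics/w_stz.png

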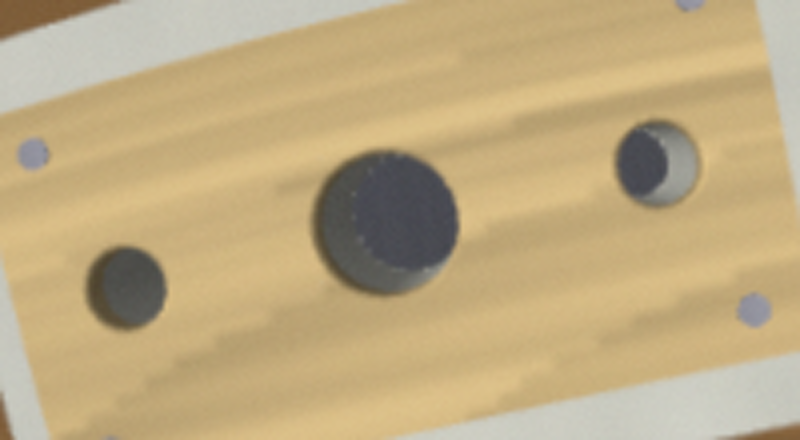

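Call:
jog_arm([
  {"tx":0.0,"ty":-1,"tz":0,"wx":0.05,"wy":0,"wz":-0.05,"jaw":1},
  {"tx":0,"ty":-1,"tz":0,"wx":0,"wy":0,"wz":0,"jaw":1},
  {"tx":0,"ty":-1,"tz":0,"wx":0,"wy":0,"wz":0,"jaw":1},
  {"tx":0,"ty":-1,"tz":0,"wx":0,"wy":0,"wz":0,"jaw":1},
  {"tx":0,"ty":-1,"tz":0,"wx":0,"wy":0,"wz":0,"jaw":1},
])

```text
clock: 4.28
position: [0.4951, 0.0778, 0.303]
eef_rot: [3.139, -0.007, 0.004]
ft_force: [0.4, 0.2, 0.2]
grip_width: 0.0917
```

Call:
jog_arm([
  {"tx":0.0,"ty":-1,"tz":0,"wx":0,"wy":0,"wz":0,"jaw":0.5},
  {"tx":0,"ty":-1,"tz":0,"wx":0,"wy":0,"wz":0,"jaw":0.5},
  {"tx":0,"ty":-1,"tz":0,"wx":0,"wy":0,"wz":0,"jaw":0.5},
  {"tx":0,"ty":-1,"tz":0,"wx":0,"wy":0,"wz":0,"jaw":0.5},
  {"tx":0,"ty":-1,"tz":0,"wx":0,"wy":0,"wz":0,"jaw":0.5},
])

```text
clock: 4.9
position: [0.4974, 0.2011, 0.3028]
eef_rot: [3.136, -0.012, 0.006]
ft_force: [-0.1, 1.0, 0.1]
grip_width: 0.0687
```

```bash
python3 - <<'E'
from h import *
plan((0.4618,0.3,0.13),0)
np.save("pics/Trk.npy",toolT())
im=snapshot("wrist"); cv2.imwrite("pics/w_rk.png",im[:,:,::-1])
for o in outline_of("wrist","pin1_grip")[:3]: print(o["p"],o["position"],o["mask"].sum(),np.round(pz("wrist",o["position"],.094),4))
E
```

```text
clk 4.9 grasp [0.4976 0.2007 0.2338] yaw -0.0076 w 0.0687 F [-0.1  1.   0.1]
tool shift units [-1.47 -3.97  4.13] turn units [ 0.04 -0.03 -0.06]
0.95 [236.5, 179.2] 739 [0.4657 0.3006 0.094 ]
```

View pics/w_rk.png

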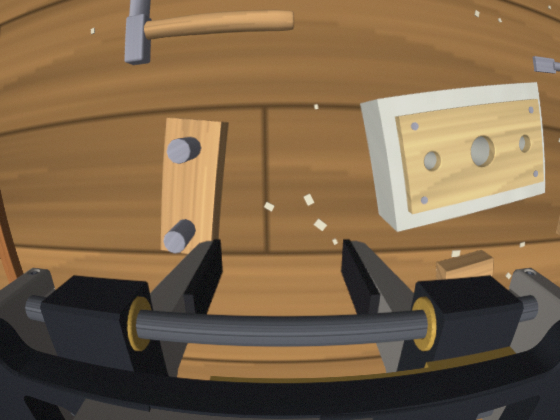

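```bash
python3 - <<'E'
from h import *
im=cv2.imread("pics/w_rk.png"); c=im[110:260,140:240]; cv2.imwrite("pics/w_rkz.png",cv2.resize(c,None,fx=4,fy=4,interpolation=cv2.INTER_CUBIC))
T=np.load("pics/Tst.npy"); m=camera_model("wrist"); P=[]
for x,y in [(126,288),(386,222),(657,163)]:
    P.append(at_z(*ray_w(T,m,(85+y/4-.375,150+x/4-.375)),.082))
P=np.array(P); print(P.round(4),np.diff(P,axis=0).round(4),np.linalg.norm(np.diff(P,axis=0),axis=1))
d=P[0]-P[2]; print(np.degrees(np.arctan2(-d[0],d[1])))
E
```

```text
[[ 0.5393  0.0464  0.082 ]
 [ 0.553  -0.0174  0.082 ]
 [ 0.5663 -0.0805  0.082 ]] [[ 0.0136 -0.0638  0.    ]
 [ 0.0133 -0.0631  0.    ]] [0.06523925 0.06450466]
11.996616109785203
```

View pics/w_rkz.png

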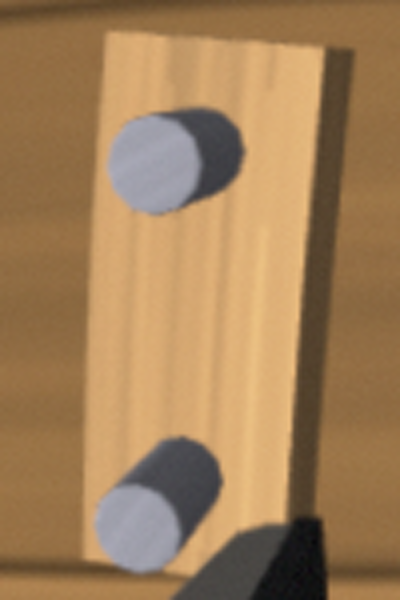

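```bash
python3 - <<'E'
from h import *
T=np.load("pics/Trk.npy"); m=camera_model("wrist"); P=[]
for x,y in [(155,163),(138,529)]:
    P.append(at_z(*ray_w(T,m,(110+y/4-.375,140+x/4-.375)),.094))
P=np.array(P); print(P.round(4),np.linalg.norm(P[0]-P[1]))
plan((P[0][0],P[0][1],.15))
E
```

```text
[[0.5502 0.2938 0.094 ]
 [0.4606 0.3056 0.094 ]] 0.09045669062481368
clk 5.0 grasp [0.4973 0.2017 0.2337] yaw -0.0051 w 0.0691 F [-0.3 -0.8  0.5]
tool shift units [ 2.1  -3.7   3.34] turn units [ 0.04 -0.03 -0.04]
```

Call:
jog_arm([
  {"tx":0.2,"ty":-0.9,"tz":0.6,"wx":0.04,"wy":-0.03,"wz":-0.04,"jaw":0.5},
  {"tx":0.2,"ty":-0.9,"tz":0.6,"wx":0,"wy":0,"wz":0,"jaw":0.5},
  {"tx":0.1,"ty":-0.9,"tz":0.6,"wx":0,"wy":0,"wz":0,"jaw":0.5},
  {"tx":0,"ty":-0.9,"tz":0.6,"wx":0,"wy":0,"wz":0,"jaw":0.5},
  {"tx":0,"ty":0,"tz":0,"wx":0,"wy":0,"wz":0,"jaw":0.5},
])

```text
clock: 5.62
position: [0.5135, 0.2864, 0.2414]
eef_rot: [3.137, -0.006, 0.003]
ft_force: [-0.2, -1.1, 1.4]
grip_width: 0.0688
```

```bash
python3 - <<'E'
from h import *
plan((0.55,0.291,0.13),0)
np.save("pics/Trk2.npy",toolT())
im=snapshot("wrist"); cv2.imwrite("pics/w_rk2.png",im[:,:,::-1])
for o in outline_of("wrist","pin1_grip")[:3]: print(o["p"],o["position"],o["mask"].sum(),np.round(pz("wrist",o["position"],.094),4))
E
```

```text
clk 5.625 grasp [0.5136 0.2861 0.1724] yaw -0.0041 w 0.0688 F [-0.2 -1.1  1.4]
tool shift units [ 1.46 -0.2   1.7 ] turn units [ 0.03 -0.01 -0.03]
0.85 [280.7, 255.4] 1068 [0.4671 0.3052 0.094 ]
```

View pics/w_rk2.png

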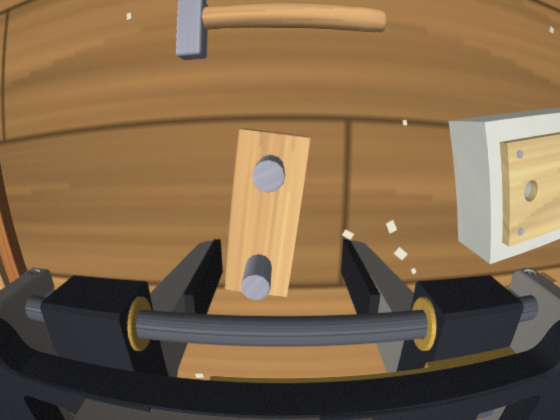

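```bash
python3 - <<'E'
from h import *
im=cv2.imread("pics/w_rk2.png"); c=im[150:310,215:315]; cv2.imwrite("pics/w_rk2z.png",cv2.resize(c,None,fx=3.75,fy=3.75,interpolation=cv2.INTER_CUBIC))
E
```

```text
(no output)
```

View pics/w_rk2z.png

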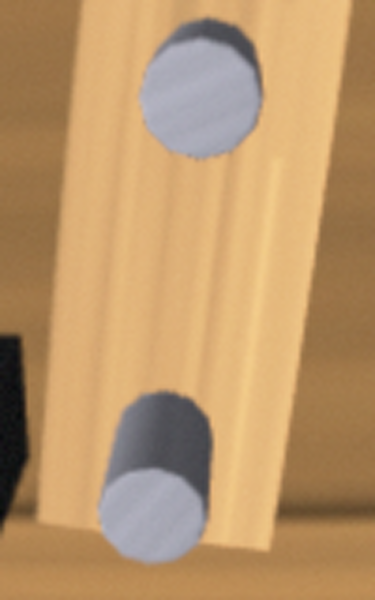

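```bash
python3 - <<'E'
from h import *
T=np.load("pics/Trk2.npy"); m=camera_model("wrist"); P=[]
for x,y in [(201.5,98),(153,515)]:
    P.append(at_z(*ray_w(T,m,(150+y/3.75-.37,215+x/3.75-.37)),.094))
P=np.array(P); print(P.round(4),np.linalg.norm(P[0]-P[1]))
plan((P[0][0],P[0][1],.075))
E
```

```text
[[0.5501 0.2939 0.094 ]
 [0.4609 0.3056 0.094 ]] 0.0899237711565754
clk 5.725 grasp [0.5146 0.2856 0.1741] yaw -0.0055 w 0.0691 F [-0.9 -0.2  0.1]
tool shift units [ 1.41 -0.35  3.97] turn units [ 0.03 -0.04 -0.05]
```

Call:
jog_arm([
  {"tx":0.7,"ty":-0.17,"tz":0.5,"wx":0.03,"wy":-0.04,"wz":-0.05,"jaw":0.4},
  {"tx":0.7,"ty":-0.18,"tz":0.9,"wx":0,"wy":0,"wz":0,"jaw":0.4},
  {"tx":0.03,"ty":0,"tz":0.9,"wx":0,"wy":0,"wz":0,"jaw":0.4},
  {"tx":0,"ty":0,"tz":0.8,"wx":0,"wy":0,"wz":0,"jaw":0.4},
  {"tx":0,"ty":0,"tz":0.5,"wx":0,"wy":0,"wz":0,"jaw":0.4},
])

```text
clock: 6.35
position: [0.5566, 0.289, 0.1577]
eef_rot: [-3.14, 0.007, -0.018]
ft_force: [-0.7, -0.1, -0.7]
grip_width: 0.0646
```

```bash
python3 - <<'E'
from h import *
plan((.5501,.2939,.074))
im=snapshot("wrist"); cv2.imwrite("pics/w_g1.png",im[:,:,::-1])
E
```

```text
clk 6.35 grasp [0.5573 0.2891 0.0887] yaw -0.0043 w 0.0646 F [-0.7 -0.1 -0.7]
tool shift units [-0.27 -0.19  0.59] turn units [-0.01 -0.1  -0.04]
```

View pics/w_g1.png

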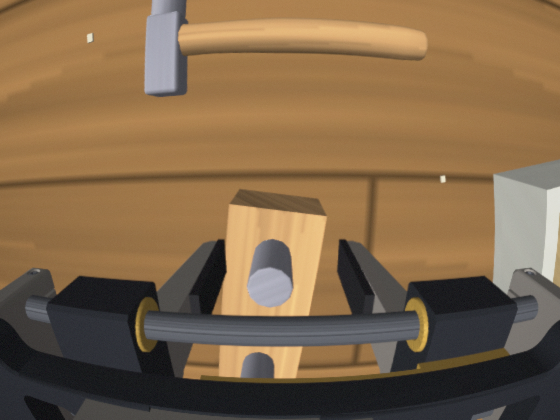

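Call:
jog_arm([
  {"tx":-0.15,"ty":-0.1,"tz":0,"wx":0,"wy":-0.1,"wz":-0.04,"jaw":0.4},
  {"tx":-0.1,"ty":-0.1,"tz":0.2,"wx":0,"wy":0,"wz":0,"jaw":0.4},
  {"tx":0,"ty":0,"tz":0.3,"wx":0,"wy":0,"wz":0,"jaw":0.2},
  {"tx":0,"ty":0,"tz":0.1,"wx":0,"wy":0,"wz":0,"jaw":0.1},
  {"tx":0,"ty":0,"tz":0,"wx":0,"wy":0,"wz":0,"jaw":0.0},
])

```text
clock: 7.02
position: [0.5497, 0.2946, 0.1421]
eef_rot: [-3.14, -0.003, 0.001]
ft_force: [-0.1, -0.3, 0.1]
grip_width: 0.0463
```

```bash
python3 - <<'E'
from h import *
plan((.5501,.2939,.074))
im=snapshot("wrist"); cv2.imwrite("pics/w_g2.png",im[:,:,::-1])
print(wproj([.5501,.2939,.094],toolT()))
E
```

```text
clk 7.025 grasp [0.5497 0.2947 0.0731] yaw 0.0016 w 0.0463 F [-0.1 -0.3  0.1]
tool shift units [ 0.02  0.03 -0.03] turn units [-0.01  0.01  0.01]
[288.84509846 280.64732213]
```

View pics/w_g2.png

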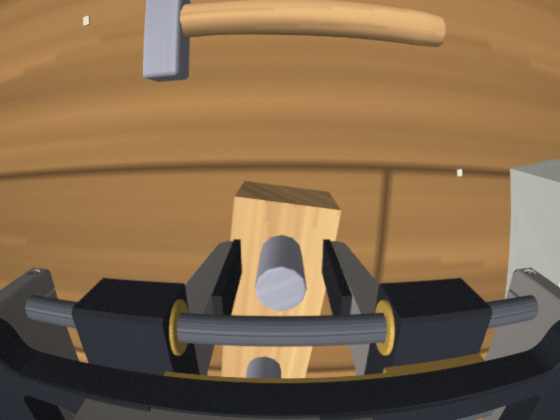

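Well centred: pin top at about (289,281), matching the prediction, with the fingers symmetric. Closing.

Call:
jog_arm([
  {"tx":0,"ty":0,"tz":0,"wx":0,"wy":0,"wz":0,"jaw":-0.4},
  {"tx":0,"ty":0,"tz":0,"wx":0,"wy":0,"wz":0,"jaw":-0.8},
  {"tx":0,"ty":0,"tz":0,"wx":0,"wy":0,"wz":0,"jaw":-0.8},
  {"tx":0,"ty":0,"tz":0,"wx":0,"wy":0,"wz":0,"jaw":-0.8},
  {"tx":0,"ty":0,"tz":0,"wx":0,"wy":0,"wz":0,"jaw":-0.8},
], force=25)

```text
clock: 7.7
position: [0.5501, 0.2946, 0.1427]
eef_rot: [-3.14, -0.002, -0.0]
ft_force: [0.1, -0.4, 0.0]
grip_width: 0.0235
```

```bash
python3 - <<'E'
from h import *
plan((.5501,.2939,.16))
im=snapshot("wrist"); cv2.imwrite("pics/w_g3.png",im[:,:,::-1])
print(wproj([.5501,.2939,.094],toolT()))
E
```

```text
clk 7.7 grasp [0.5501 0.2948 0.0737] yaw 0.0015 w 0.0235 F [ 0.1 -0.4  0. ]
tool shift units [ 0.    0.02 -3.45] turn units [-0.02 -0.    0.01]
[289.0518541 280.8437149]
```

Call:
jog_arm([
  {"tx":0,"ty":0,"tz":-0.6,"wx":0,"wy":0,"wz":0,"jaw":-0.8},
  {"tx":0,"ty":0,"tz":-0.8,"wx":0,"wy":0,"wz":0,"jaw":-0.8},
  {"tx":0,"ty":0,"tz":-0.9,"wx":0,"wy":0,"wz":0,"jaw":-0.8},
  {"tx":0,"ty":0,"tz":-0.9,"wx":0,"wy":0,"wz":0,"jaw":-0.8},
  {"tx":0,"ty":0.3,"tz":-0.6,"wx":0,"wy":0,"wz":0,"jaw":-0.8},
])

```text
clock: 8.38
position: [0.5496, 0.2867, 0.2444]
eef_rot: [-3.14, -0.004, -0.0]
ft_force: [-0.2, 0.3, -1.2]
grip_width: 0.0236
```

```bash
python3 - <<'E'
from h import *
plan((.5394,.0464,.17))
im=snapshot("wrist"); cv2.imwrite("pics/w_g4.png",im[:,:,::-1])
E
```

```text
clk 8.375 grasp [0.5496 0.2868 0.1754] yaw 0.0023 w 0.0236 F [-0.2  0.3 -1.2]
tool shift units [-0.43  9.61  0.2 ] turn units [-0.01 -0.    0.02]
```

View pics/w_g4.png

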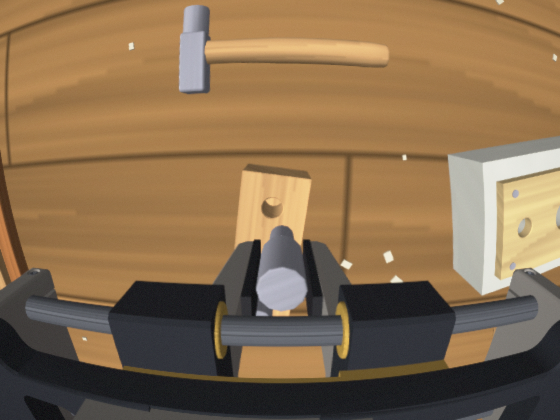

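Call:
jog_arm([
  {"tx":0,"ty":0.9,"tz":0,"wx":0,"wy":0,"wz":0,"jaw":-0.8},
  {"tx":0.05,"ty":1,"tz":0,"wx":0,"wy":0,"wz":0,"jaw":-0.8},
  {"tx":0.05,"ty":1,"tz":0,"wx":0,"wy":0,"wz":0,"jaw":-0.8},
  {"tx":0.05,"ty":1,"tz":0,"wx":0,"wy":0,"wz":0,"jaw":-0.8},
  {"tx":0.05,"ty":1,"tz":0,"wx":0,"wy":0,"wz":0,"jaw":-0.8},
])

```text
clock: 9.05
position: [0.5533, 0.1544, 0.2431]
eef_rot: [3.14, 0.002, -0.006]
ft_force: [1.1, -0.5, -1.9]
grip_width: 0.0236
```

Call:
jog_arm([
  {"tx":0.05,"ty":1,"tz":0,"wx":0,"wy":0,"wz":0,"jaw":-0.8},
  {"tx":0.05,"ty":1,"tz":0,"wx":0,"wy":0,"wz":0,"jaw":-0.8},
  {"tx":0.05,"ty":1,"tz":0,"wx":0,"wy":0,"wz":0,"jaw":-0.8},
  {"tx":0.05,"ty":0.9,"tz":0,"wx":0,"wy":0,"wz":0,"jaw":-0.8},
  {"tx":0,"ty":0.6,"tz":0,"wx":0,"wy":0,"wz":0,"jaw":-0.8},
])

```text
clock: 9.68
position: [0.5533, 0.0306, 0.2378]
eef_rot: [3.138, -0.006, -0.024]
ft_force: [0.8, -0.3, -1.6]
grip_width: 0.0233
```

```bash
python3 - <<'E'
from h import *
plan((.5664,-.0808,.165))
np.save("pics/Ts2.npy",toolT())
im=snapshot("wrist"); cv2.imwrite("pics/w_s2.png",im[:,:,::-1])
E
```

```text
clk 9.675 grasp [0.5522 0.0304 0.1688] yaw -0.004 w 0.0233 F [ 0.8 -0.3 -1.6]
tool shift units [0.55 4.46 0.16] turn units [ 0.03  0.13 -0.03]
```

View pics/w_s2.png

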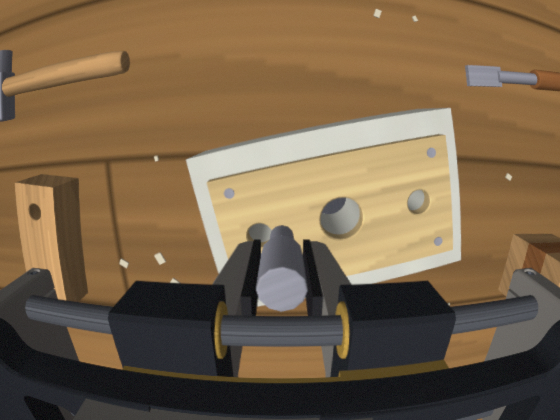

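```bash
python3 - <<'E'
from h import *
im=cv2.imread("pics/w_s2.png"); c=im[170:260,300:460]; cv2.imwrite("pics/w_s2z.png",cv2.resize(c,None,fx=5,fy=5,interpolation=cv2.INTER_CUBIC))
E
```

```text
(no output)
```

View pics/w_s2z.png

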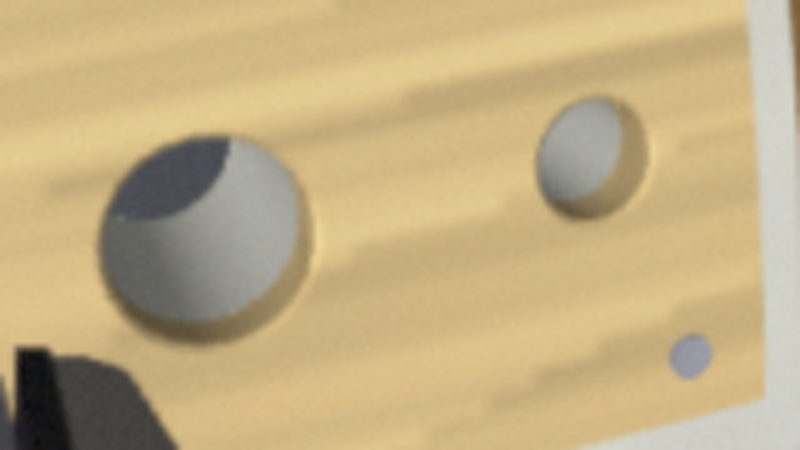

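Call:
jog_arm([
  {"tx":0.1,"ty":0.9,"tz":-0.1,"wx":0.03,"wy":0.13,"wz":-0.03,"jaw":-0.8},
  {"tx":0.15,"ty":1,"tz":-0.1,"wx":0,"wy":0,"wz":0,"jaw":-0.8},
  {"tx":0.15,"ty":1,"tz":0,"wx":0,"wy":0,"wz":0,"jaw":-0.8},
  {"tx":0.1,"ty":0.9,"tz":0,"wx":0,"wy":0,"wz":0,"jaw":-0.8},
  {"tx":0.0,"ty":0.5,"tz":0,"wx":0,"wy":0,"wz":0,"jaw":-0.8},
])

```text
clock: 10.35
position: [0.5635, -0.0808, 0.2407]
eef_rot: [-3.14, 0.0, 0.006]
ft_force: [0.1, 0.4, -1.3]
grip_width: 0.0233
```

```bash
python3 - <<'E'
from h import *
T=np.load("pics/Ts2.npy"); m=camera_model("wrist"); P=[]
for x,y in [(205,235),(591,157)]:
    P.append(at_z(*ray_w(T,m,(170+y/5-.4,300+x/5-.4)),.082))
P=np.array(P); print(P.round(4),np.linalg.norm(P[0]-P[1]))
plan((.5664,-.0808,.15))
im=snapshot("wrist"); cv2.imwrite("pics/w_s3.png",im[:,:,::-1])
E
```

```text
[[ 0.554  -0.0168  0.082 ]
 [ 0.5666 -0.0805  0.082 ]] 0.0649534582702365
clk 10.35 grasp [ 0.5633 -0.0807  0.1717] yaw -0.0 w 0.0233 F [ 0.1  0.4 -1.3]
tool shift units [0.12 0.   0.87] turn units [-0.01  0.03 -0.  ]
```

View pics/w_s3.png

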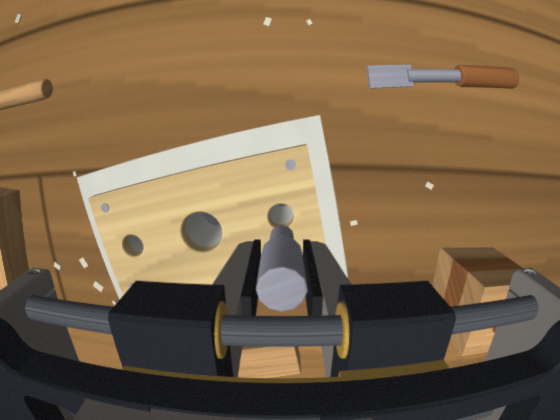

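Call:
jog_arm([
  {"tx":0.13,"ty":0,"tz":0,"wx":0,"wy":0.03,"wz":0,"jaw":-0.8},
  {"tx":0,"ty":0,"tz":0.3,"wx":0,"wy":0,"wz":0,"jaw":-0.8},
  {"tx":0,"ty":0,"tz":0.4,"wx":0,"wy":0,"wz":0,"jaw":-0.8},
  {"tx":0,"ty":0,"tz":0.2,"wx":0,"wy":0,"wz":0,"jaw":-0.8},
  {"tx":0,"ty":0,"tz":0,"wx":0,"wy":0,"wz":0,"jaw":-0.8},
])

```text
clock: 11.02
position: [0.5661, -0.0792, 0.2153]
eef_rot: [-3.139, -0.003, 0.004]
ft_force: [0.2, -0.1, -2.1]
grip_width: 0.0236
```

```bash
python3 - <<'E'
from h import *
plan((.5666,-.0806,.1057))
T=toolT()
im=snapshot("wrist"); cv2.imwrite("pics/w_s4.png",im[150:330,200:360,::-1].repeat(1,0)); cv2.imwrite("pics/w_s4.png",cv2.resize(im[170:320,200:360,::-1],None,fx=4,fy=4,interpolation=cv2.INTER_CUBIC))
print((wproj([.5666,-.0806,.082],T)-[170,200])*4)
E
```

```text
clk 11.025 grasp [ 0.5659 -0.079   0.1463] yaw 0.0017 w 0.0236 F [ 0.2 -0.1 -2.1]
tool shift units [0.03 0.06 1.62] turn units [-0.02  0.02  0.01]
[236.22578895 329.36250043]
```

View pics/w_s4.png

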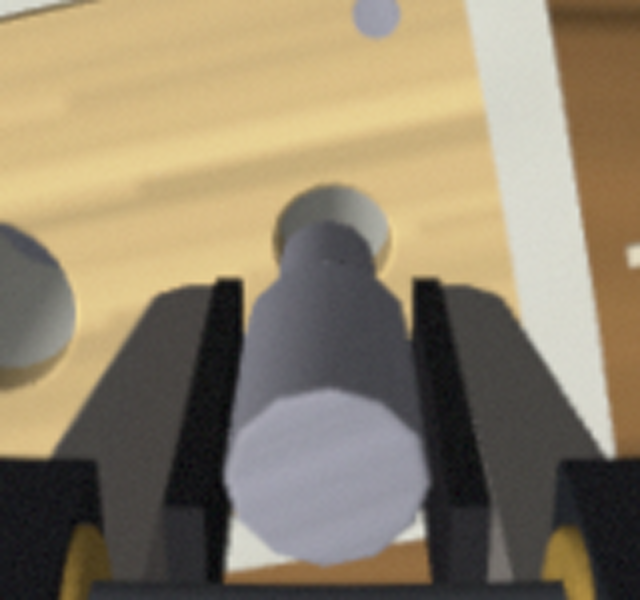

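Call:
jog_arm([
  {"tx":0.03,"ty":0.05,"tz":0.2,"wx":0,"wy":0.02,"wz":0,"jaw":-0.8},
  {"tx":0,"ty":0,"tz":0.3,"wx":0,"wy":0,"wz":0,"jaw":-0.8},
  {"tx":0,"ty":0,"tz":0.2,"wx":0,"wy":0,"wz":0,"jaw":-0.8},
  {"tx":0,"ty":0,"tz":0.2,"wx":0,"wy":0,"wz":0,"jaw":-0.8},
  {"tx":0,"ty":0,"tz":0,"wx":0,"wy":0,"wz":0,"jaw":-0.8},
])

```text
clock: 11.7
position: [0.5671, -0.0806, 0.1918]
eef_rot: [-3.14, -0.002, -0.001]
ft_force: [0.0, -1.1, -3.0]
grip_width: 0.0233
```

```bash
python3 - <<'E'
from h import *
plan((.5666,-.0806,.1057))
print(state()["ft_torque"])
E
```

```text
clk 11.7 grasp [ 0.5672 -0.0805  0.1228] yaw 0.0015 w 0.0233 F [ 0.  -1.1 -3. ]
tool shift units [-0.02 -0.    0.68] turn units [-0.02 -0.01  0.01]
[ 0.0394197   0.0315503  -0.02104429]
```

Call:
jog_arm([
  {"tx":-0.02,"ty":0,"tz":0.25,"wx":0,"wy":0,"wz":0,"jaw":-0.8},
  {"tx":0,"ty":0,"tz":0.2,"wx":0,"wy":0,"wz":0,"jaw":-0.8},
  {"tx":0,"ty":0,"tz":0.1,"wx":0,"wy":0,"wz":0,"jaw":-0.8},
  {"tx":0,"ty":0,"tz":0.05,"wx":0,"wy":0,"wz":0,"jaw":-0.8},
  {"tx":0,"ty":0,"tz":0.0,"wx":0,"wy":0,"wz":0,"jaw":-0.8},
])

```text
clock: 12.32
position: [0.5668, -0.0807, 0.176]
eef_rot: [-3.14, -0.002, -0.002]
ft_force: [0.3, 0.2, -1.6]
grip_width: 0.0234
```

```bash
python3 - <<'E'
from h import *
plan((.5666,-.0806,.1057))
E
```

```text
clk 12.325 grasp [ 0.5669 -0.0805  0.107 ] yaw 0.0015 w 0.0234 F [ 0.3  0.2 -1.6]
tool shift units [-0.01 -0.    0.05] turn units [-0.01 -0.01  0.01]
```

Call:
jog_arm([
  {"tx":0,"ty":0,"tz":0.04,"wx":0,"wy":0,"wz":0,"jaw":-0.8},
  {"tx":0,"ty":0,"tz":0,"wx":0,"wy":0,"wz":0,"jaw":0.3},
  {"tx":0,"ty":0,"tz":0,"wx":0,"wy":0,"wz":0,"jaw":0.3},
  {"tx":0,"ty":0,"tz":0,"wx":0,"wy":0,"wz":0,"jaw":0.3},
  {"tx":0,"ty":0,"tz":0,"wx":0,"wy":0,"wz":0,"jaw":0.3},
])

```text
clock: 12.95
position: [0.5678, -0.081, 0.1764]
eef_rot: [-3.141, -0.002, -0.007]
ft_force: [-0.0, 0.4, -0.9]
grip_width: 0.0591
```

Call:
jog_arm([
  {"tx":0,"ty":0,"tz":-0.4,"wx":0,"wy":0,"wz":0,"jaw":0.3},
  {"tx":0,"ty":0,"tz":-0.8,"wx":0,"wy":0,"wz":0,"jaw":0.3},
  {"tx":0,"ty":0,"tz":-0.9,"wx":0,"wy":0,"wz":0,"jaw":0.4},
  {"tx":0,"ty":-0.5,"tz":-0.8,"wx":0,"wy":0,"wz":0,"jaw":0.4},
  {"tx":0,"ty":-0.9,"tz":-0.3,"wx":0,"wy":0,"wz":0,"jaw":0.4},
])

```text
clock: 13.58
position: [0.5676, -0.0466, 0.2615]
eef_rot: [-3.141, 0.001, -0.009]
ft_force: [0.0, 0.3, -0.4]
grip_width: 0.0647
```

```bash
python3 - <<'E'
from h import *
plan((.4609,.3056,.16))
im=snapshot("wrist"); cv2.imwrite("pics/w_s5.png",im[:,:,::-1])
E
```

```text
clk 13.575 grasp [ 0.568  -0.0466  0.1925] yaw -0.0009 w 0.0647 F [ 0.   0.3 -0.4]
tool shift units [ -4.29 -14.08   1.28] turn units [-0.   -0.05 -0.01]
```

View pics/w_s5.png

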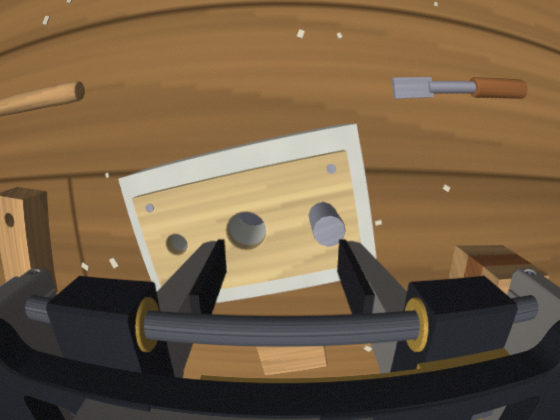

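Call:
jog_arm([
  {"tx":-0.3,"ty":-1,"tz":0,"wx":0,"wy":-0.05,"wz":0,"jaw":0.4},
  {"tx":-0.3,"ty":-1,"tz":0,"wx":0,"wy":0,"wz":0,"jaw":0.4},
  {"tx":-0.3,"ty":-1,"tz":0,"wx":0,"wy":0,"wz":0,"jaw":0.4},
  {"tx":-0.3,"ty":-1,"tz":0,"wx":0,"wy":0,"wz":0,"jaw":0.4},
  {"tx":-0.3,"ty":-1,"tz":0,"wx":0,"wy":0,"wz":0,"jaw":0.4},
])

```text
clock: 14.25
position: [0.5299, 0.0821, 0.2646]
eef_rot: [-3.142, -0.0, -0.006]
ft_force: [1.4, -0.2, -0.1]
grip_width: 0.0643
```

Call:
jog_arm([
  {"tx":-0.35,"ty":-1,"tz":0,"wx":0,"wy":0,"wz":0,"jaw":0.4},
  {"tx":-0.35,"ty":-1,"tz":0,"wx":0,"wy":0,"wz":0,"jaw":0.4},
  {"tx":-0.4,"ty":-1,"tz":0,"wx":0,"wy":0,"wz":0,"jaw":0.4},
  {"tx":-0.4,"ty":-1,"tz":0,"wx":0,"wy":0,"wz":0,"jaw":0.4},
  {"tx":-0.4,"ty":-0.9,"tz":0,"wx":0,"wy":0,"wz":0,"jaw":0.4},
])

```text
clock: 14.88
position: [0.4813, 0.2071, 0.2659]
eef_rot: [3.141, 0.001, 0.009]
ft_force: [-0.3, -0.1, 1.1]
grip_width: 0.0644
```

```bash
python3 - <<'E'
from h import *
plan((.4609,.3056,.16))
E
```

```text
clk 14.875 grasp [0.4817 0.2071 0.1969] yaw 0.0005 w 0.0644 F [-0.3 -0.1  1.1]
tool shift units [-0.82 -3.94  1.47] turn units [ 0.   -0.05  0.  ]
```

Call:
jog_arm([
  {"tx":-0.2,"ty":-1,"tz":0,"wx":0,"wy":-0.05,"wz":0,"jaw":0.4},
  {"tx":-0.2,"ty":-1,"tz":0.3,"wx":0,"wy":0,"wz":0,"jaw":0.4},
  {"tx":-0.2,"ty":-1,"tz":0.5,"wx":0,"wy":0,"wz":0,"jaw":0.4},
  {"tx":-0.15,"ty":-0.8,"tz":0.5,"wx":0,"wy":0,"wz":0,"jaw":0.3},
  {"tx":0,"ty":0,"tz":0,"wx":0,"wy":0,"wz":0,"jaw":0.3},
])

```text
clock: 15.5
position: [0.4621, 0.3049, 0.2342]
eef_rot: [3.141, 0.005, 0.004]
ft_force: [0.5, 0.2, 0.1]
grip_width: 0.0597
```

```bash
python3 - <<'E'
from h import *
plan((.4609,.3056,.074))
im=snapshot("wrist"); cv2.imwrite("pics/w_h1.png",im[:,:,::-1])
print(wproj([.4609,.3056,.094],toolT()))
E
```

```text
clk 15.5 grasp [0.4623 0.3049 0.1652] yaw 0.0034 w 0.0597 F [0.5 0.2 0.1]
tool shift units [-0.06 -0.03  3.65] turn units [ 0.01 -0.02  0.03]
[229.92968104 278.20640089]
```

View pics/w_h1.png

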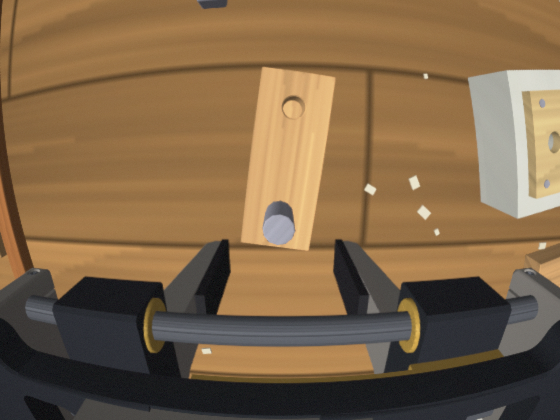

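Call:
jog_arm([
  {"tx":-0.06,"ty":-0.03,"tz":0.5,"wx":0,"wy":-0.02,"wz":0.03,"jaw":0.3},
  {"tx":0,"ty":0,"tz":0.8,"wx":0,"wy":0,"wz":0,"jaw":0.3},
  {"tx":0,"ty":0,"tz":0.8,"wx":0,"wy":0,"wz":0,"jaw":0.2},
  {"tx":0,"ty":0,"tz":0.6,"wx":0,"wy":0,"wz":0,"jaw":0.1},
  {"tx":0,"ty":0,"tz":0.2,"wx":0,"wy":0,"wz":0,"jaw":0.1},
])

```text
clock: 16.18
position: [0.4636, 0.3018, 0.1612]
eef_rot: [3.141, -0.009, 0.008]
ft_force: [0.2, 0.1, 0.5]
grip_width: 0.0506
```

```bash
python3 - <<'E'
from h import *
plan((.4609,.3056,.074))
E
```

```text
clk 16.175 grasp [0.464  0.3018 0.0922] yaw -0.0058 w 0.0506 F [0.2 0.1 0.5]
tool shift units [-0.11 -0.15  0.73] turn units [ 0.   -0.04 -0.05]
```

Call:
jog_arm([
  {"tx":-0.11,"ty":-0.14,"tz":0.1,"wx":0,"wy":-0.04,"wz":-0.05,"jaw":0.1},
  {"tx":0,"ty":0,"tz":0.3,"wx":0,"wy":0,"wz":0,"jaw":0.1},
  {"tx":0,"ty":0,"tz":0.25,"wx":0,"wy":0,"wz":0,"jaw":0.1},
  {"tx":0,"ty":0,"tz":0.05,"wx":0,"wy":0,"wz":0,"jaw":0.1},
  {"tx":0,"ty":0,"tz":0,"wx":0,"wy":0,"wz":0,"jaw":0},
])

```text
clock: 16.8
position: [0.4616, 0.3058, 0.1437]
eef_rot: [-3.141, -0.001, -0.003]
ft_force: [0.6, 1.2, -0.5]
grip_width: 0.046
```

```bash
python3 - <<'E'
from h import *
plan((.4609,.3056,.074))
im=snapshot("wrist"); cv2.imwrite("pics/w_h2.png",im[:,:,::-1])
print(wproj([.4609,.3056,.094],toolT()))
E
```

```text
clk 16.8 grasp [0.4618 0.3058 0.0747] yaw 0.0006 w 0.046 F [ 0.6  1.2 -0.5]
tool shift units [-0.03  0.01  0.03] turn units [-0.   -0.02  0.  ]
[289.52277935 279.4825485 ]
```

View pics/w_h2.png

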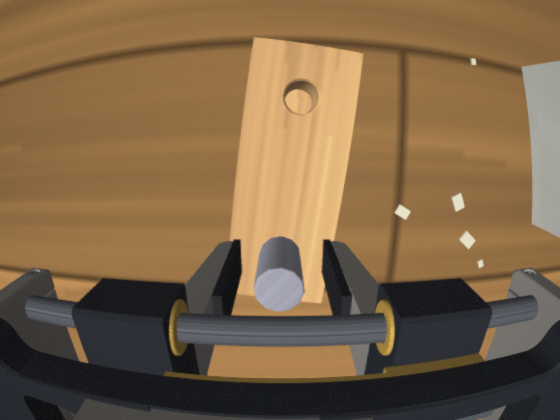

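Centred again (pin top at about (289,279)). Closing, then lifting.

Call:
jog_arm([
  {"tx":-0.03,"ty":0,"tz":0.02,"wx":0,"wy":-0.02,"wz":0,"jaw":-0.4},
  {"tx":0,"ty":0,"tz":0,"wx":0,"wy":0,"wz":0,"jaw":-0.8},
  {"tx":0,"ty":0,"tz":0,"wx":0,"wy":0,"wz":0,"jaw":-0.8},
  {"tx":0,"ty":0,"tz":0,"wx":0,"wy":0,"wz":0,"jaw":-0.8},
  {"tx":0,"ty":0,"tz":0,"wx":0,"wy":0,"wz":0,"jaw":-0.8},
], force=25)

```text
clock: 17.48
position: [0.4612, 0.306, 0.1438]
eef_rot: [-3.141, -0.001, -0.001]
ft_force: [0.2, 0.8, -0.1]
grip_width: 0.0237
```

Call:
jog_arm([
  {"tx":0,"ty":0,"tz":-0.6,"wx":0,"wy":0,"wz":0,"jaw":-0.8},
  {"tx":0,"ty":0,"tz":-0.8,"wx":0,"wy":0,"wz":0,"jaw":-0.8},
  {"tx":0,"ty":0,"tz":-0.9,"wx":0,"wy":0,"wz":0,"jaw":-0.8},
  {"tx":0,"ty":0,"tz":-0.9,"wx":0,"wy":0,"wz":0,"jaw":-0.8},
  {"tx":0.1,"ty":0.3,"tz":-0.7,"wx":0,"wy":0,"wz":0,"jaw":-0.8},
])

```text
clock: 18.1
position: [0.4623, 0.2977, 0.2453]
eef_rot: [3.141, 0.002, -0.005]
ft_force: [-0.0, -0.3, -1.4]
grip_width: 0.023
```

```bash
python3 - <<'E'
from h import *
plan((.5395,.0465,.17))
im=snapshot("wrist"); cv2.imwrite("pics/w_h3.png",im[:,:,::-1])
E
```

```text
clk 18.1 grasp [0.4621 0.2976 0.1763] yaw 0.0015 w 0.023 F [-0.  -0.3 -1.4]
tool shift units [ 3.07 10.05  0.25] turn units [0.01 0.03 0.01]
```

View pics/w_h3.png

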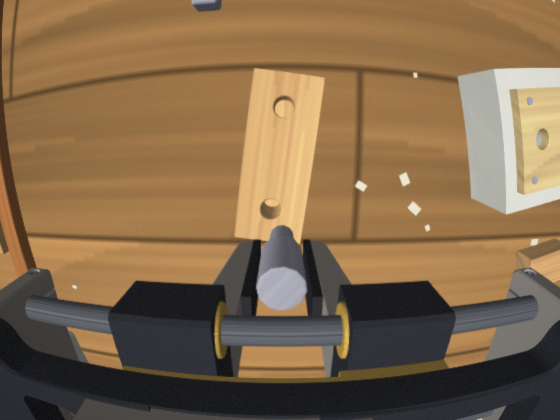

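Call:
jog_arm([
  {"tx":0.3,"ty":0.9,"tz":0,"wx":0,"wy":0.03,"wz":0,"jaw":-0.8},
  {"tx":0.3,"ty":1,"tz":0,"wx":0,"wy":0,"wz":0,"jaw":-0.8},
  {"tx":0.3,"ty":1,"tz":0,"wx":0,"wy":0,"wz":0,"jaw":-0.8},
  {"tx":0.3,"ty":1,"tz":0,"wx":0,"wy":0,"wz":0,"jaw":-0.8},
  {"tx":0.3,"ty":1,"tz":0,"wx":0,"wy":0,"wz":0,"jaw":-0.8},
])

```text
clock: 18.77
position: [0.5015, 0.1704, 0.2485]
eef_rot: [3.14, 0.003, 0.005]
ft_force: [-0.2, -0.6, -2.6]
grip_width: 0.0235
```

Call:
jog_arm([
  {"tx":0.3,"ty":1,"tz":-0.1,"wx":0,"wy":0,"wz":0,"jaw":-0.8},
  {"tx":0.3,"ty":1,"tz":0,"wx":0,"wy":0,"wz":0,"jaw":-0.8},
  {"tx":0.3,"ty":0.9,"tz":0,"wx":0,"wy":0,"wz":0,"jaw":-0.8},
  {"tx":0.3,"ty":0.8,"tz":0,"wx":0,"wy":0,"wz":0,"jaw":-0.8},
  {"tx":0.2,"ty":0.6,"tz":0,"wx":0,"wy":0,"wz":0,"jaw":-0.8},
])

```text
clock: 19.4
position: [0.5361, 0.0565, 0.25]
eef_rot: [3.139, -0.001, -0.002]
ft_force: [1.1, 0.7, -1.8]
grip_width: 0.0235
```

```bash
python3 - <<'E'
from h import *
plan((.5395,.0465,.17))
E
```

```text
clk 19.4 grasp [0.536  0.0563 0.181 ] yaw -0.0009 w 0.0235 F [ 1.1  0.7 -1.8]
tool shift units [0.14 0.4  0.44] turn units [ 0.02  0.01 -0.01]
```

Call:
jog_arm([
  {"tx":0.14,"ty":0.4,"tz":0.2,"wx":0.02,"wy":0,"wz":0,"jaw":-0.8},
  {"tx":0,"ty":0,"tz":0.4,"wx":0,"wy":0,"wz":0,"jaw":-0.8},
  {"tx":0,"ty":0,"tz":0.4,"wx":0,"wy":0,"wz":0,"jaw":-0.8},
  {"tx":0,"ty":0,"tz":0.2,"wx":0,"wy":0,"wz":0,"jaw":-0.8},
  {"tx":0,"ty":0,"tz":0,"wx":0,"wy":0,"wz":0,"jaw":-0.8},
])

```text
clock: 20.02
position: [0.5385, 0.0467, 0.2165]
eef_rot: [-3.14, 0.001, 0.008]
ft_force: [0.0, -0.8, -1.8]
grip_width: 0.0238
```

```bash
python3 - <<'E'
from h import *
plan((.5395,.0465,.1068))
T=toolT()
im=snapshot("wrist"); cv2.imwrite("pics/w_h4.png",cv2.resize(im[170:320,200:360,::-1],None,fx=4,fy=4,interpolation=cv2.INTER_CUBIC))
print((wproj([.5395,.0465,.082],T)-[170,200])*4)
E
```

```text
clk 20.025 grasp [0.5381 0.0468 0.1475] yaw -0.0006 w 0.0238 F [ 0.  -0.8 -1.8]
tool shift units [0.05 0.01 1.63] turn units [-0.01  0.04 -0.01]
[229.81722919 321.35442591]
```

View pics/w_h4.png

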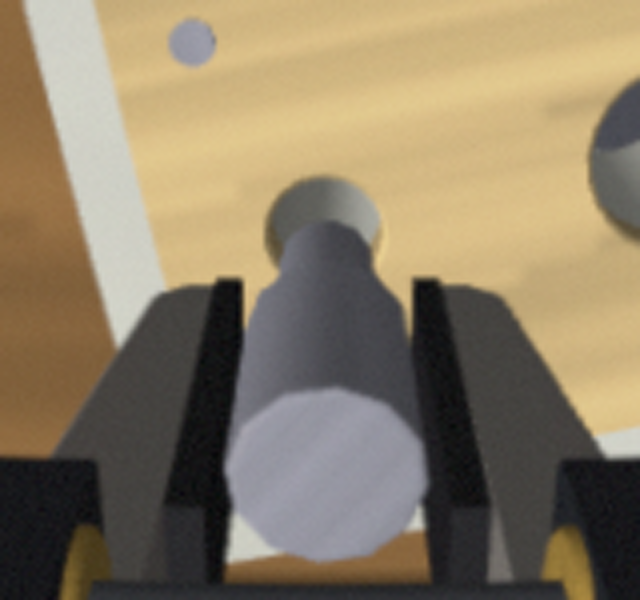

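Call:
jog_arm([
  {"tx":0.05,"ty":0,"tz":0.2,"wx":0,"wy":0.04,"wz":0,"jaw":-0.8},
  {"tx":0,"ty":0,"tz":0.3,"wx":0,"wy":0,"wz":0,"jaw":-0.8},
  {"tx":0,"ty":0,"tz":0.2,"wx":0,"wy":0,"wz":0,"jaw":-0.8},
  {"tx":0,"ty":0,"tz":0.2,"wx":0,"wy":0,"wz":0,"jaw":-0.8},
  {"tx":0,"ty":0,"tz":0,"wx":0,"wy":0,"wz":0,"jaw":-0.8},
])

```text
clock: 20.7
position: [0.5402, 0.0469, 0.1931]
eef_rot: [-3.14, 0.0, -0.003]
ft_force: [-0.2, -0.3, -1.9]
grip_width: 0.0238
```

```bash
python3 - <<'E'
from h import *
plan((.5395,.0465,.1068))
E
```

```text
clk 20.7 grasp [0.5403 0.047  0.1241] yaw -0.0002 w 0.0238 F [-0.2 -0.3 -1.9]
tool shift units [-0.03  0.02  0.69] turn units [-0.01 -0.01 -0.  ]
```

Call:
jog_arm([
  {"tx":-0.03,"ty":0.02,"tz":0.25,"wx":0,"wy":0,"wz":0,"jaw":-0.8},
  {"tx":0,"ty":0,"tz":0.2,"wx":0,"wy":0,"wz":0,"jaw":-0.8},
  {"tx":0,"ty":0,"tz":0.1,"wx":0,"wy":0,"wz":0,"jaw":-0.8},
  {"tx":0,"ty":0,"tz":0.05,"wx":0,"wy":0,"wz":0,"jaw":-0.8},
  {"tx":0,"ty":0,"tz":0.0,"wx":0,"wy":0,"wz":0,"jaw":-0.8},
])

```text
clock: 21.32
position: [0.5396, 0.0463, 0.1773]
eef_rot: [-3.14, 0.001, -0.003]
ft_force: [-1.0, 0.6, -2.5]
grip_width: 0.0235
```

```bash
python3 - <<'E'
from h import *
plan((.5395,.0465,.1068))
E
```

```text
clk 21.325 grasp [0.5398 0.0464 0.1083] yaw -0.0004 w 0.0235 F [-1.   0.6 -2.5]
tool shift units [-0.01 -0.01  0.06] turn units [-0.01 -0.02 -0.  ]
```

Call:
jog_arm([
  {"tx":0,"ty":0,"tz":0.05,"wx":0,"wy":0,"wz":0,"jaw":-0.8},
  {"tx":0,"ty":0,"tz":0,"wx":0,"wy":0,"wz":0,"jaw":0.3},
  {"tx":0,"ty":0,"tz":0,"wx":0,"wy":0,"wz":0,"jaw":0.3},
  {"tx":0,"ty":0,"tz":0,"wx":0,"wy":0,"wz":0,"jaw":0.3},
  {"tx":0,"ty":0,"tz":0,"wx":0,"wy":0,"wz":0,"jaw":0.3},
])

```text
clock: 21.95
position: [0.5408, 0.0462, 0.1776]
eef_rot: [-3.141, 0.0, -0.009]
ft_force: [0.2, 0.0, 0.4]
grip_width: 0.0595
```

Call:
jog_arm([
  {"tx":0,"ty":0,"tz":-0.4,"wx":0,"wy":0,"wz":0,"jaw":0.3},
  {"tx":0,"ty":0,"tz":-0.8,"wx":0,"wy":0,"wz":0,"jaw":0.3},
  {"tx":0,"ty":0,"tz":-1,"wx":0,"wy":0,"wz":0,"jaw":0.4},
  {"tx":-0.4,"ty":0.4,"tz":-1,"wx":0,"wy":0,"wz":0,"jaw":0.4},
  {"tx":-0.6,"ty":0.8,"tz":-0.8,"wx":0,"wy":0,"wz":0,"jaw":0.4},
])

```text
clock: 22.58
position: [0.5147, 0.0164, 0.2818]
eef_rot: [-3.141, -0.003, -0.007]
ft_force: [0.7, -0.3, 0.9]
grip_width: 0.0644
```

```bash
python3 - <<'E'
from h import *
plan((.4624,-.3043,.23),-.1)
np.save("pics/Ti1.npy",toolT())
im=snapshot("wrist"); cv2.imwrite("pics/w_i1.png",im[:,:,::-1])
T=toolT()
for p in [(.5395,.0465,.126),(.5666,-.0806,.126)]: print(wproj(p,T))
E
```

```text
clk 22.575 grasp [0.515  0.0165 0.2128] yaw 0.0018 w 0.0644 F [ 0.7 -0.3  0.9]
tool shift units [-2.11 12.82 -0.71] turn units [-0.01 -0.04  0.85]
[189.97519425 237.45622382]
[156.88599756 401.46492482]
```

View pics/w_i1.png

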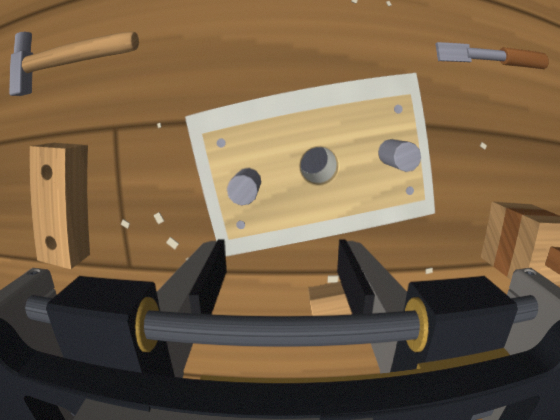

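```bash
python3 - <<'E'
from h import *
im=cv2.imread("pics/w_i1.png"); c=im[120:230,210:440]; cv2.imwrite("pics/w_i1z.png",cv2.resize(c,None,fx=3.45,fy=3.45,interpolation=cv2.INTER_CUBIC))
T=np.load("pics/Ti1.npy")
for p in [(.5395,.0465),(.5666,-.0806)]:
  for z in (.082,.126):
    C=[ (wproj((p[0]+.012*np.cos(a),p[1]+.012*np.sin(a),z),T)-[120,210])*3.45 for a in np.linspace(0,6.28,60)]
    C=np.array(C); print(z,"rows",C[:,0].min().round(),C[:,0].max().round(),"cols",C[:,1].min().round(),C[:,1].max().round())
E
```

```text
0.082 rows 161.0 253.0 cols 80.0 172.0
0.126 rows 187.0 295.0 cols 50.0 159.0
0.082 rows 65.0 156.0 cols 572.0 657.0
0.126 rows 74.0 180.0 cols 627.0 724.0
```

View pics/w_i1z.png

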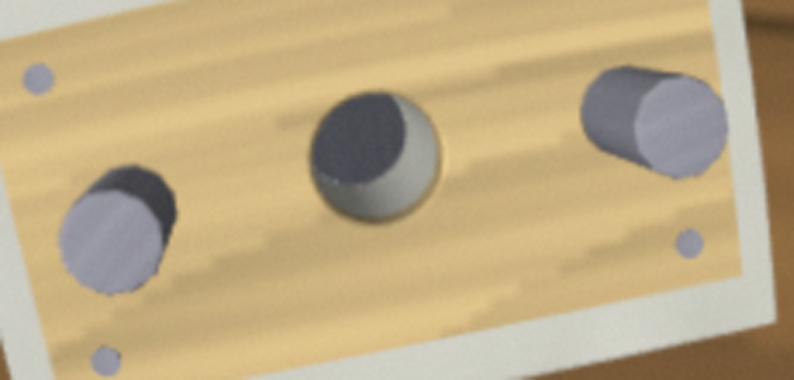

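Call:
jog_arm([
  {"tx":-0.15,"ty":0.9,"tz":-0.1,"wx":0,"wy":-0.04,"wz":0.17,"jaw":0.4},
  {"tx":-0.15,"ty":1,"tz":-0.1,"wx":0,"wy":0,"wz":0.17,"jaw":0.4},
  {"tx":-0.15,"ty":1,"tz":-0.1,"wx":0,"wy":0,"wz":0.17,"jaw":0.4},
  {"tx":-0.15,"ty":1,"tz":-0.1,"wx":0,"wy":0,"wz":0.17,"jaw":0.4},
  {"tx":-0.15,"ty":1,"tz":-0.1,"wx":0,"wy":0,"wz":0.17,"jaw":0.4},
])

```text
clock: 23.25
position: [0.4911, -0.1091, 0.3004]
eef_rot: [3.136, -0.162, 0.014]
ft_force: [0.3, -0.6, 0.1]
grip_width: 0.0642
```

Call:
jog_arm([
  {"tx":-0.15,"ty":1,"tz":0,"wx":0,"wy":0,"wz":0,"jaw":0.4},
  {"tx":-0.15,"ty":1,"tz":0,"wx":0,"wy":0,"wz":0,"jaw":0.4},
  {"tx":-0.15,"ty":1,"tz":0,"wx":0,"wy":0,"wz":0,"jaw":0.4},
  {"tx":-0.15,"ty":1,"tz":0,"wx":0,"wy":0,"wz":0,"jaw":0.4},
  {"tx":-0.15,"ty":1,"tz":0,"wx":0,"wy":0,"wz":0,"jaw":0.4},
])

```text
clock: 23.88
position: [0.4596, -0.2348, 0.3019]
eef_rot: [3.135, -0.164, 0.019]
ft_force: [-0.8, -0.3, -0.6]
grip_width: 0.064
```

```bash
python3 - <<'E'
from h import *
plan((.4624,-.3043,.22),-.1)
E
```

```text
clk 23.875 grasp [ 0.4604 -0.2351  0.2329] yaw -0.1044 w 0.064 F [-0.8 -0.3 -0.6]
tool shift units [0.4  2.75 0.53] turn units [ 0.02 -0.1  -0.04]
```

Call:
jog_arm([
  {"tx":0.15,"ty":0.9,"tz":0,"wx":0.02,"wy":-0.1,"wz":-0.04,"jaw":0.4},
  {"tx":0.15,"ty":0.9,"tz":0.2,"wx":0,"wy":0,"wz":0,"jaw":0.4},
  {"tx":0.1,"ty":0.6,"tz":0.2,"wx":0,"wy":0,"wz":0,"jaw":0.4},
  {"tx":0,"ty":0.25,"tz":0,"wx":0,"wy":0,"wz":0,"jaw":0.4},
  {"tx":0,"ty":0,"tz":0,"wx":0,"wy":0,"wz":0,"jaw":0.4},
])

```text
clock: 24.5
position: [0.4631, -0.3052, 0.2912]
eef_rot: [-3.136, 0.159, -0.001]
ft_force: [1.1, 0.4, 0.6]
grip_width: 0.0641
```

```bash
python3 - <<'E'
from h import *
plan((.4624,-.3043,.125),-.1)
np.save("pics/Tj1.npy",toolT())
im=snapshot("wrist"); cv2.imwrite("pics/w_j1.png",im[:,:,::-1])
cv2.imwrite("pics/w_j1z.png",cv2.resize(im[170:270,220:340,::-1],None,fx=6,fy=6,interpolation=cv2.INTER_CUBIC))
print(wproj([.4624,-.3043,.15],toolT()))
E
```

```text
clk 24.5 grasp [ 0.4632 -0.3051  0.2222] yaw -0.1016 w 0.0641 F [1.1 0.4 0.6]
tool shift units [-0.03 -0.03  3.89] turn units [-0.01 -0.01 -0.01]
[227.98094587 279.48300739]
```

View pics/w_j1z.png

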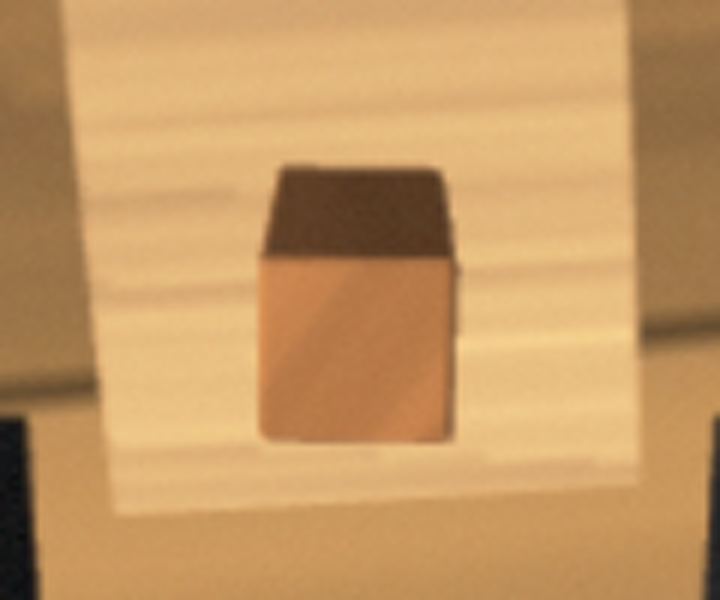

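Call:
jog_arm([
  {"tx":-0.03,"ty":-0.03,"tz":0.4,"wx":0,"wy":0,"wz":0,"jaw":0.4},
  {"tx":0,"ty":0,"tz":0.7,"wx":0,"wy":0,"wz":0,"jaw":0.4},
  {"tx":0,"ty":0,"tz":0.7,"wx":0,"wy":0,"wz":0,"jaw":0.4},
  {"tx":0,"ty":0,"tz":0.6,"wx":0,"wy":0,"wz":0,"jaw":0.3},
  {"tx":0,"ty":0,"tz":0.3,"wx":0,"wy":0,"wz":0,"jaw":0.3},
])

```text
clock: 25.18
position: [0.4623, -0.3019, 0.2184]
eef_rot: [-3.135, 0.156, 0.001]
ft_force: [-0.4, -0.5, 0.4]
grip_width: 0.0596
```

```bash
python3 - <<'E'
from h import *
plan((.4624,-.3043,.127),-.1)
E
```

```text
clk 25.175 grasp [ 0.4622 -0.3017  0.1494] yaw -0.0994 w 0.0596 F [-0.4 -0.5  0.4]
tool shift units [0.02 0.1  0.89] turn units [-0.02  0.    0.  ]
```

Call:
jog_arm([
  {"tx":0.02,"ty":0.1,"tz":0.2,"wx":-0.02,"wy":0,"wz":0,"jaw":0.2},
  {"tx":0,"ty":0,"tz":0.3,"wx":0,"wy":0,"wz":0,"jaw":0.2},
  {"tx":0,"ty":0,"tz":0.25,"wx":0,"wy":0,"wz":0,"jaw":0.1},
  {"tx":0,"ty":0,"tz":0.1,"wx":0,"wy":0,"wz":0,"jaw":0.0},
  {"tx":0,"ty":0,"tz":0.0,"wx":0,"wy":0,"wz":0,"jaw":0},
])

```text
clock: 25.8
position: [0.4628, -0.305, 0.1959]
eef_rot: [3.137, -0.156, 0.0]
ft_force: [-0.7, -1.4, 0.2]
grip_width: 0.0461
```

```bash
python3 - <<'E'
from h import *
plan((.4624,-.3043,.127),-.1)
im=snapshot("wrist"); cv2.imwrite("pics/w_j2.png",im[:,:,::-1])
E
```

```text
clk 25.8 grasp [ 0.4628 -0.305   0.1269] yaw -0.0996 w 0.0461 F [-0.7 -1.4  0.2]
tool shift units [-0.02 -0.03 -0.01] turn units [ 0. -0.  0.]
```

View pics/w_j2.png

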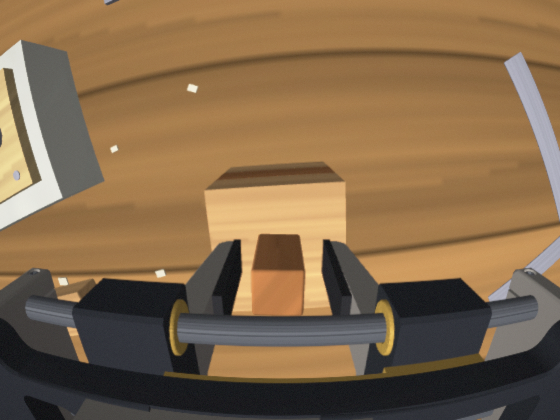

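Call:
jog_arm([
  {"tx":-0.02,"ty":-0.04,"tz":0,"wx":0,"wy":0,"wz":0,"jaw":-0.2},
  {"tx":0,"ty":0,"tz":0,"wx":0,"wy":0,"wz":0,"jaw":-0.8},
  {"tx":0,"ty":0,"tz":0,"wx":0,"wy":0,"wz":0,"jaw":-0.8},
  {"tx":0,"ty":0,"tz":0,"wx":0,"wy":0,"wz":0,"jaw":-0.8},
  {"tx":0,"ty":0,"tz":0,"wx":0,"wy":0,"wz":0,"jaw":-0.8},
], force=35)

```text
clock: 26.48
position: [0.4626, -0.3041, 0.1967]
eef_rot: [3.136, -0.156, 0.002]
ft_force: [-0.2, 1.2, -0.2]
grip_width: 0.0234
```

```bash
python3 - <<'E'
from h import *
plan((.4624,-.3043,.127),-.1)
E
```

```text
clk 26.475 grasp [ 0.4627 -0.3042  0.1277] yaw -0.0995 w 0.0234 F [-0.2  1.2 -0.2]
tool shift units [-0.01  0.01  0.03] turn units [ 0.01 -0.01  0.  ]
```

Call:
jog_arm([
  {"tx":0,"ty":0,"tz":-0.4,"wx":0,"wy":0,"wz":0,"jaw":-0.8},
  {"tx":0,"ty":0,"tz":-0.6,"wx":0,"wy":0,"wz":0,"jaw":-0.8},
  {"tx":0,"ty":0,"tz":-0.6,"wx":0,"wy":0,"wz":0,"jaw":-0.8},
  {"tx":0,"ty":0,"tz":-0.6,"wx":0,"wy":0,"wz":0,"jaw":-0.8},
  {"tx":0,"ty":0,"tz":-0.4,"wx":0,"wy":0,"wz":0,"jaw":-0.8},
])

```text
clock: 27.1
position: [0.4625, -0.3039, 0.2663]
eef_rot: [3.136, -0.156, 0.002]
ft_force: [0.4, -0.8, 0.8]
grip_width: 0.0239
```

```bash
python3 - <<'E'
from h import *
plan((.4627,-.3042,.275),-.1)
E
```

```text
clk 27.1 grasp [ 0.4626 -0.304   0.1973] yaw -0.0995 w 0.0239 F [ 0.4 -0.8  0.8]
tool shift units [ 0.01  0.02 -3.11] turn units [ 0.01 -0.01  0.  ]
```

Call:
jog_arm([
  {"tx":0,"ty":0,"tz":-0.6,"wx":0,"wy":0,"wz":0,"jaw":-0.8},
  {"tx":0,"ty":0,"tz":-0.7,"wx":0,"wy":0,"wz":0,"jaw":-0.8},
  {"tx":0,"ty":0,"tz":-0.7,"wx":0,"wy":0,"wz":0,"jaw":-0.8},
  {"tx":0,"ty":0,"tz":-0.7,"wx":0,"wy":0,"wz":0,"jaw":-0.8},
  {"tx":0,"ty":0,"tz":-0.4,"wx":0,"wy":0,"wz":0,"jaw":-0.8},
])

```text
clock: 27.72
position: [0.4624, -0.3038, 0.35]
eef_rot: [3.135, -0.156, 0.003]
ft_force: [0.5, -0.1, -1.7]
grip_width: 0.0236
```

```bash
python3 - <<'E'
from h import *
plan((.553,-.0172,.275),0)
im=snapshot("wrist"); cv2.imwrite("pics/w_j3.png",im[:,:,::-1])
im=snapshot("scene"); cv2.imwrite("pics/s_j3.png",im[:,:,::-1])
E
```

```text
clk 27.725 grasp [ 0.4626 -0.304   0.281 ] yaw -0.0995 w 0.0236 F [ 0.5 -0.1 -1.7]
tool shift units [  2.46 -11.77   0.22] turn units [ 0.02 -0.02 -0.83]
```

View pics/w_j3.png

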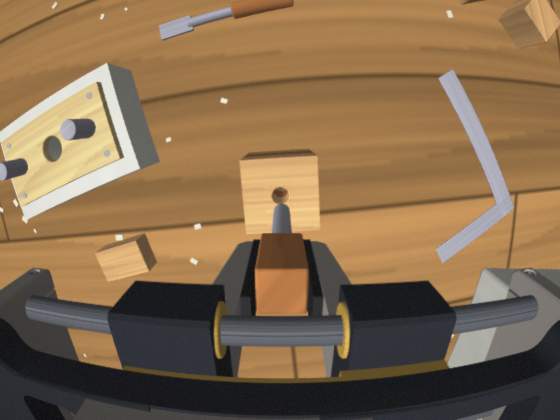

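View pics/s_j3.png

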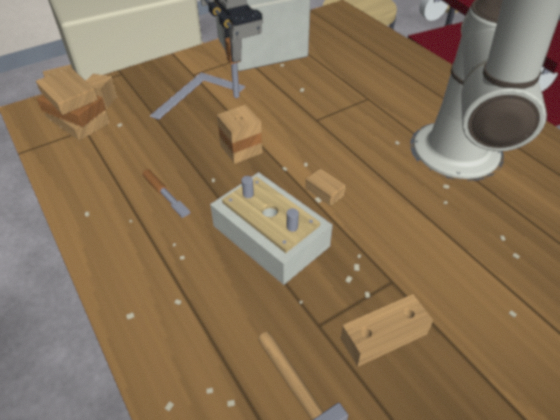

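Call:
jog_arm([
  {"tx":0.15,"ty":-0.7,"tz":0,"wx":0.02,"wy":-0.02,"wz":0,"jaw":-0.8},
  {"tx":0.2,"ty":-0.9,"tz":0,"wx":0,"wy":0,"wz":0,"jaw":-0.8},
  {"tx":0.2,"ty":-1,"tz":0,"wx":0,"wy":0,"wz":0,"jaw":-0.8},
  {"tx":0.2,"ty":-1,"tz":0,"wx":0,"wy":0,"wz":0,"jaw":-0.8},
  {"tx":0.2,"ty":-1,"tz":0,"wx":0,"wy":0,"wz":0,"jaw":-0.8},
])

```text
clock: 28.45
position: [0.4979, -0.1846, 0.3455]
eef_rot: [-3.131, 0.159, 0.01]
ft_force: [0.5, 0.5, -1.7]
grip_width: 0.0238
```

```bash
python3 - <<'E'
from h import *
plan((.553,-.0172,.275),-.1)
E
```

```text
clk 28.45 grasp [ 0.4975 -0.1841  0.2765] yaw -0.1012 w 0.0238 F [ 0.5  0.5 -1.7]
tool shift units [ 1.52 -6.88  0.09] turn units [-0.05  0.06 -0.01]
```

Call:
jog_arm([
  {"tx":0.2,"ty":-1,"tz":-0.1,"wx":-0.05,"wy":0.06,"wz":0,"jaw":-0.8},
  {"tx":0.2,"ty":-1,"tz":-0.1,"wx":0,"wy":0,"wz":0,"jaw":-0.8},
  {"tx":0.2,"ty":-1,"tz":0,"wx":0,"wy":0,"wz":0,"jaw":-0.8},
  {"tx":0.2,"ty":-0.9,"tz":0,"wx":0,"wy":0,"wz":0,"jaw":-0.8},
  {"tx":0.2,"ty":-0.8,"tz":0,"wx":0,"wy":0,"wz":0,"jaw":-0.8},
])

```text
clock: 29.08
position: [0.5336, -0.059, 0.3458]
eef_rot: [-3.131, 0.152, 0.013]
ft_force: [0.3, 1.0, -1.2]
grip_width: 0.0236
```

```bash
python3 - <<'E'
from h import *
plan((.553,-.0172,.275),-.1)
T=toolT(); np.save("pics/Tk1.npy",T)
im=snapshot("wrist"); cv2.imwrite("pics/w_k1.png",im[:,:,::-1])
print(wproj([.553,-.0172,.082],T))
E
```

```text
clk 29.075 grasp [ 0.533  -0.0586  0.2768] yaw -0.0971 w 0.0236 F [ 0.3  1.  -1.2]
tool shift units [ 0.61 -1.74  0.08] turn units [-0.05  0.07  0.02]
[176.0455319  241.71526584]
```

View pics/w_k1.png

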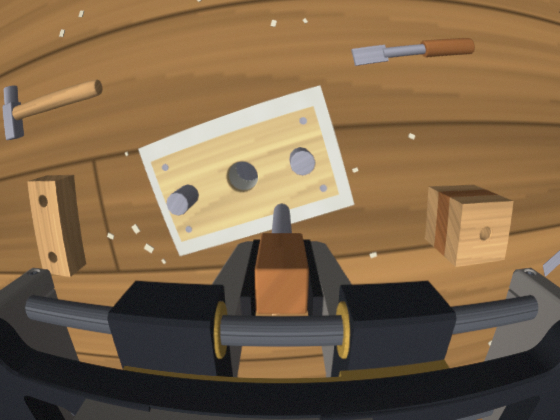

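Call:
jog_arm([
  {"tx":0.2,"ty":-0.7,"tz":0,"wx":-0.05,"wy":0.07,"wz":0,"jaw":-0.8},
  {"tx":0.2,"ty":-0.6,"tz":0,"wx":0,"wy":0,"wz":0,"jaw":-0.8},
  {"tx":0.15,"ty":-0.35,"tz":0,"wx":0,"wy":0,"wz":0,"jaw":-0.8},
  {"tx":0,"ty":-0.1,"tz":0,"wx":0,"wy":0,"wz":0,"jaw":-0.8},
  {"tx":0,"ty":0,"tz":0,"wx":0,"wy":0,"wz":0,"jaw":-0.8},
])

```text
clock: 29.75
position: [0.5512, -0.0107, 0.3432]
eef_rot: [-3.135, 0.146, 0.009]
ft_force: [0.4, -0.9, -1.1]
grip_width: 0.0235
```

```bash
python3 - <<'E'
from h import *
plan((.553,-.0172,.215),-.1)
T=toolT(); np.save("pics/Tk2.npy",T)
im=snapshot("wrist"); cv2.imwrite("pics/w_k2.png",im[:,:,::-1])
cv2.imwrite("pics/w_k2z.png",cv2.resize(im[160:320,200:360,::-1],None,fx=3.75,fy=3.75,interpolation=cv2.INTER_CUBIC))
print(wproj([.553,-.0172,.082],T),wproj((T@[0,0,.1917,1])[:3],T),wproj((T@[0.007,0,.1917,1])[:3],T),wproj((T@[0,0.007,.1917,1])[:3],T))
for o in outline_of("wrist","rod_grip")[:1]: 
    print(o["p"],o["position"]); 
    for r in (205,210,215,220,225,230,240,260,290):
        c=np.where(o["mask"][r])[0]; print(r,(c.min(),c.max()) if len(c) else None)
E
```

```text
clk 29.75 grasp [ 0.5508 -0.0105  0.2742] yaw -0.093 w 0.0235 F [ 0.4 -0.9 -1.1]
tool shift units [0.11 0.26 2.37] turn units [-0.02  0.05  0.06]
[188.84638229 286.92718401] [208.92980526 280.18255954] [201.14294843 280.18101954] [208.93567734 288.19048502]
0.55 [269.8, 282.1]
205 (np.int64(277), np.int64(286))
210 (np.int64(274), np.int64(289))
215 (np.int64(274), np.int64(289))
220 (np.int64(273), np.int64(290))
225 (np.int64(273), np.int64(290))
230 (np.int64(272), np.int64(291))
240 (np.int64(261), np.int64(302))
260 (np.int64(256), np.int64(307))
290 (np.int64(256), np.int64(307))
```

View pics/w_k2z.png

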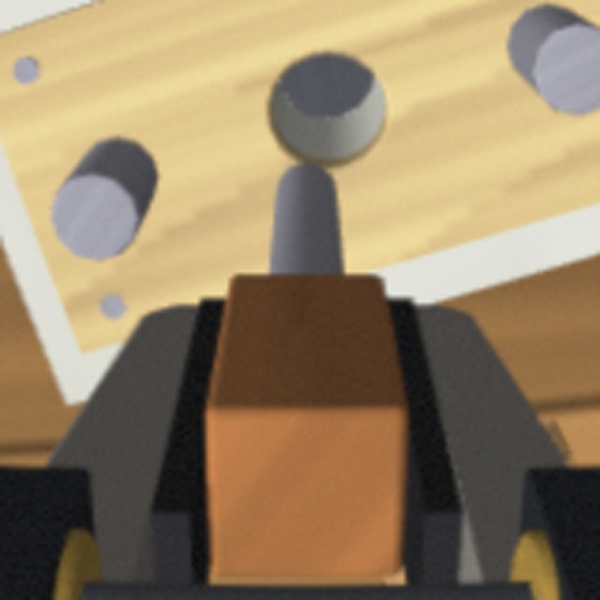

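```bash
python3 - <<'E'
from h import *
T=np.eye(4)
f=lambda *p: ((wproj(np.array(p),T)-[160,200])*3.75+1.5).round(0)
for z,n in ((.0413,"top"),(.0913,"under")):
    print(n,[f(sx*.012,sy*.012,z) for sx,sy in ((1,-1),(1,1),(-1,1),(-1,-1))])
a=np.linspace(0,6.28,80)
C=np.array([f(.007*np.cos(t),.007*np.sin(t),.1867+.005) for t in a]); print("tip rows",C[:,0].min(),C[:,0].max(),"cols",C[:,1].min(),C[:,1].max())
E
```

```text
top [array([425., 191.]), array([425., 404.]), array([600., 397.]), array([599., 199.])]
under [array([279., 221.]), array([279., 379.]), array([422., 376.]), array([421., 224.])]
tip rows 156.0 214.0 cols 272.0 332.0
```

```bash
python3 - <<'E'
from h import *
T=np.eye(4)
f=lambda *p: ((wproj(np.array(p),T)-[170,200])*4+1.5)
a=np.linspace(0,6.28,80)
for n,r,z in (("top",.012,.0498),("shoulder",.012,.0938),("tip",.005,.1298)):
    C=np.array([f(r*np.cos(t),r*np.sin(t),z) for t in a]); print(n,"rows",C[:,0].min(),C[:,0].max(),"cols",C[:,1].min(),C[:,1].max())
E
```

```text
top rows 380.2184209619593 560.4970871343667 cols 214.1398192761377 421.7002416555606
shoulder rows 251.94310600800372 402.5892316049576 cols 238.18186118877315 401.5451387822345
tip rows 221.90115599558897 276.54933597774925 cols 292.0322995892823 349.8643783559294
```

View pics/w_k2.png

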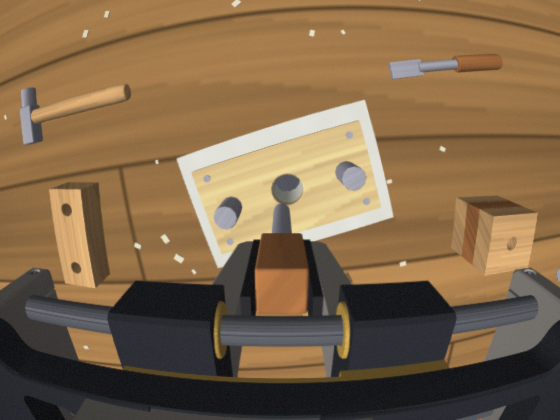

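```bash
python3 - <<'E'
import cv2,numpy as np
a=[cv2.resize(cv2.imread(f"pics/w_{n}.png")[190:320,230:335],None,fx=3.6,fy=3.6,interpolation=cv2.INTER_CUBIC) for n in("j3","k2")]
cv2.imwrite("pics/cmp.png",np.hstack(a))
E
```

```text
(no output)
```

View pics/cmp.png

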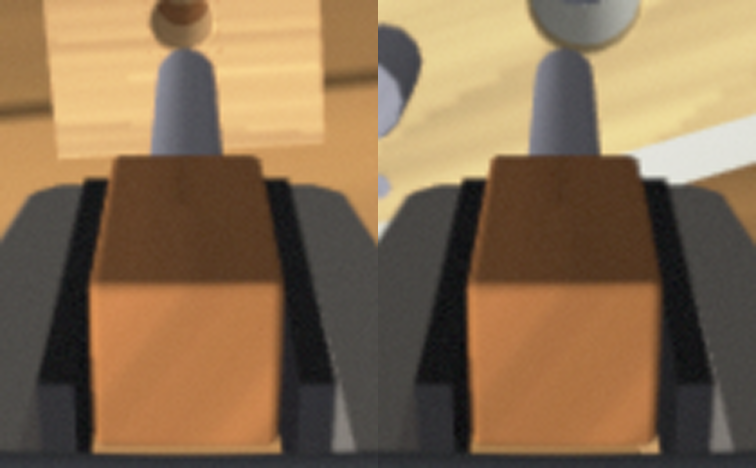

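```bash
python3 - <<'E'
from h import *
plan((.5538,-.0167,.225),-.1)
E
```

```text
clk 29.85 grasp [ 0.5508 -0.0107  0.2743] yaw -0.0934 w 0.0238 F [-0.5  0.1 -1.8]
tool shift units [0.14 0.22 1.97] turn units [-0.02  0.05  0.05]
```

Call:
jog_arm([
  {"tx":0.14,"ty":0.22,"tz":0.2,"wx":-0.02,"wy":0.05,"wz":0.05,"jaw":-0.8},
  {"tx":0,"ty":0,"tz":0.4,"wx":0,"wy":0,"wz":0,"jaw":-0.8},
  {"tx":0,"ty":0,"tz":0.5,"wx":0,"wy":0,"wz":0,"jaw":-0.8},
  {"tx":0,"ty":0,"tz":0.5,"wx":0,"wy":0,"wz":0,"jaw":-0.8},
  {"tx":0,"ty":0,"tz":0.2,"wx":0,"wy":0,"wz":0,"jaw":-0.8},
])

```text
clock: 30.48
position: [0.5538, -0.0182, 0.2944]
eef_rot: [-3.137, 0.16, 0.001]
ft_force: [0.0, 0.5, -1.5]
grip_width: 0.0237
```

```bash
python3 - <<'E'
from h import *
plan((.5538,-.0167,.215),-.1)
E
```

```text
clk 30.475 grasp [ 0.5538 -0.0182  0.2254] yaw -0.1017 w 0.0237 F [ 0.   0.5 -1.5]
tool shift units [-0.01 -0.06  0.42] turn units [-0.    0.   -0.01]
```

Call:
jog_arm([
  {"tx":0,"ty":-0.06,"tz":0.2,"wx":0,"wy":0,"wz":0,"jaw":-0.8},
  {"tx":0,"ty":0,"tz":0.15,"wx":0,"wy":0,"wz":0,"jaw":-0.8},
  {"tx":0,"ty":0,"tz":0,"wx":0,"wy":0,"wz":0,"jaw":-0.8},
  {"tx":0,"ty":0,"tz":0,"wx":0,"wy":0,"wz":0,"jaw":-0.8},
  {"tx":0,"ty":0,"tz":0,"wx":0,"wy":0,"wz":0,"jaw":-0.8},
])

```text
clock: 31.1
position: [0.5542, -0.0165, 0.2854]
eef_rot: [3.137, -0.159, 0.001]
ft_force: [-0.2, -1.1, -1.6]
grip_width: 0.024
```

```bash
python3 - <<'E'
from h import *
plan((.5538,-.0167,.171),-.1)
T=toolT(); np.save("pics/Tk3.npy",T)
im=snapshot("wrist"); cv2.imwrite("pics/w_k3.png",im[:,:,::-1])
cv2.imwrite("pics/w_k3z.png",cv2.resize(im[160:320,200:360,::-1],None,fx=3.75,fy=3.75,interpolation=cv2.INTER_CUBIC))
f=lambda p: ((wproj(np.array(p),T)-[160,200])*3.75+1.5).round(0)
a=np.linspace(0,6.28,80)
C=np.array([f((.553+.017*np.cos(t),-.0172+.017*np.sin(t),.082)) for t in a]); print("bore rows",C[:,0].min(),C[:,0].max(),"cols",C[:,1].min(),C[:,1].max())
C=np.array([f((T@[.007*np.cos(t),.007*np.sin(t),.1917,1])[:3]) for t in a]); print("tip rows",C[:,0].min(),C[:,0].max(),"cols",C[:,1].min(),C[:,1].max())
E
```

```text
clk 31.1 grasp [ 0.5543 -0.0165  0.2164] yaw -0.1014 w 0.024 F [-0.2 -1.1 -1.6]
tool shift units [-0.02  0.01  1.82] turn units [ 0.   -0.   -0.01]
bore rows 109.0 244.0 cols 236.0 376.0
tip rows 156.0 214.0 cols 272.0 332.0
```

View pics/w_k3z.png

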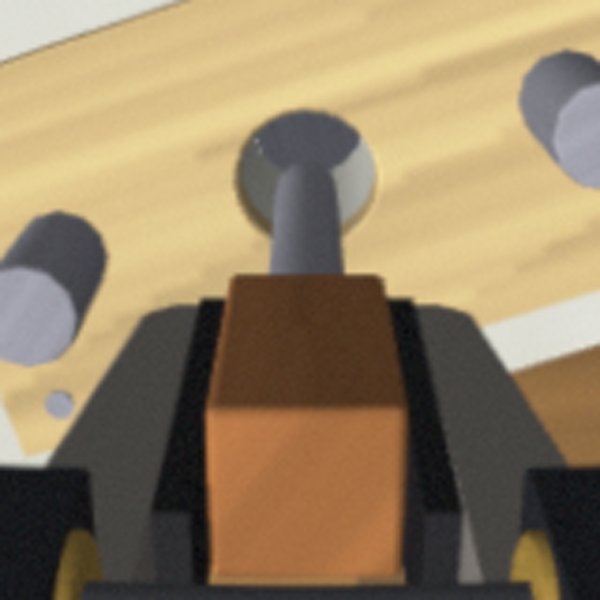

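Call:
jog_arm([
  {"tx":-0.02,"ty":0.01,"tz":0.2,"wx":0,"wy":0,"wz":0,"jaw":-0.8},
  {"tx":0,"ty":0,"tz":0.3,"wx":0,"wy":0,"wz":0,"jaw":-0.8},
  {"tx":0,"ty":0,"tz":0.3,"wx":0,"wy":0,"wz":0,"jaw":-0.8},
  {"tx":0,"ty":0,"tz":0.1,"wx":0,"wy":0,"wz":0,"jaw":-0.8},
  {"tx":0,"ty":0,"tz":0,"wx":0,"wy":0,"wz":0,"jaw":-0.8},
])

```text
clock: 31.78
position: [0.5535, -0.0167, 0.2609]
eef_rot: [-3.137, 0.159, 0.001]
ft_force: [-0.3, 0.2, -1.3]
grip_width: 0.0238
```

```bash
python3 - <<'E'
from h import *
plan((.5538,-.0167,.1697),-.1)
T=toolT(); im=snapshot("wrist")
cv2.imwrite("pics/w_k4z.png",cv2.resize(im[160:320,200:360,::-1],None,fx=3.75,fy=3.75,interpolation=cv2.INTER_CUBIC))
E
```

```text
clk 31.775 grasp [ 0.5535 -0.0167  0.1919] yaw -0.1014 w 0.0238 F [-0.3  0.2 -1.3]
tool shift units [ 0.01 -0.    0.89] turn units [-0.    0.   -0.01]
```

View pics/w_k4z.png

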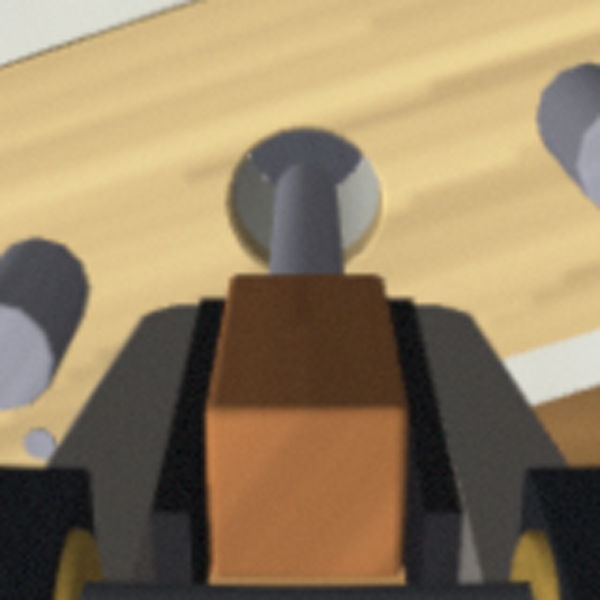

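Tip is inside the mouth: bore columns 227–382 (centre 305), rod centre about 306, no contact force. Lowering the rest.

Call:
jog_arm([
  {"tx":0.01,"ty":0,"tz":0.2,"wx":0,"wy":0,"wz":0,"jaw":-0.8},
  {"tx":0,"ty":0,"tz":0.3,"wx":0,"wy":0,"wz":0,"jaw":-0.8},
  {"tx":0,"ty":0,"tz":0.2,"wx":0,"wy":0,"wz":0,"jaw":-0.8},
  {"tx":0,"ty":0,"tz":0.1,"wx":0,"wy":0,"wz":0,"jaw":-0.8},
  {"tx":0,"ty":0,"tz":0,"wx":0,"wy":0,"wz":0,"jaw":-0.8},
])

```text
clock: 32.45
position: [0.5539, -0.0167, 0.2397]
eef_rot: [3.138, -0.159, -0.0]
ft_force: [0.3, -0.2, -1.0]
grip_width: 0.0241
```

```bash
python3 - <<'E'
from h import *
plan((.5538,-.0167,.1697),-.1)
T=toolT(); im=snapshot("wrist")
cv2.imwrite("pics/w_k5z.png",cv2.resize(im[160:320,200:360,::-1],None,fx=3.75,fy=3.75,interpolation=cv2.INTER_CUBIC))
f=lambda p: ((wproj(np.array(p),T)-[160,200])*3.75+1.5).round(0)
a=np.linspace(0,6.28,80)
C=np.array([f((.553+.017*np.cos(t),-.0172+.017*np.sin(t),.082)) for t in a]); print("bore rows",C[:,0].min(),C[:,0].max(),"cols",C[:,1].min(),C[:,1].max())
for cam in("scene","top"):
    im=snapshot(cam); cv2.imwrite(f"pics/{cam}_k5.png",im[:,:,::-1])
E
```

```text
clk 32.45 grasp [ 0.5539 -0.0167  0.1707] yaw -0.1014 w 0.0241 F [ 0.3 -0.2 -1. ]
tool shift units [-0.   -0.    0.04] turn units [ 0.    0.   -0.01]
bore rows 151.0 308.0 cols 222.0 387.0
```

View pics/w_k5z.png

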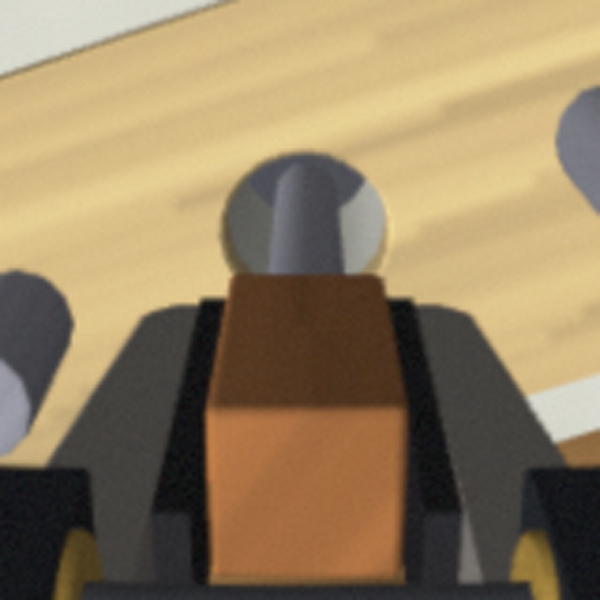

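View pics/scene_k5.png

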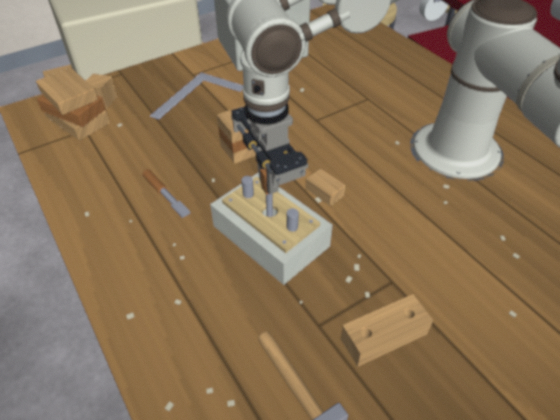

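```bash
python3 - <<'E'
from h import *
im=cv2.imread("pics/scene_k5.png"); o=(150,205); k=6
cv2.imwrite("pics/sz.png",cv2.resize(im[150:245,205:335],None,fx=k,fy=k,interpolation=cv2.INTER_CUBIC))
for n,p in [("L top",(.5395,.0465,.126)),("L base",(.5395,.0465,.082)),("R top",(.5666,-.0806,.126)),("R base",(.5666,-.0806,.082)),("bore",(.553,-.0172,.082)),("rod at .082",(.5539,-.0167,.082)),("rod .142",(.5539,-.0167,.142))]:
    print(n,((proj("scene",p)[0]-o)*k).round())
s=state(); print(s["joint_vel"].round(4),s["ft_force"],s["position"])
E
```

```text
L top [374. 523.]
L base [463. 521.]
R top [177. 251.]
R base [266. 258.]
bore [361. 385.]
rod at .082 [363. 384.]
rod .142 [240. 380.]
[-0.0002 -0.0031 -0.003   0.0002  0.     -0.0006] [-0.07996692 -0.66894025 -1.77210045] [ 0.55410423 -0.01678915  0.24027482]
```

View pics/sz.png

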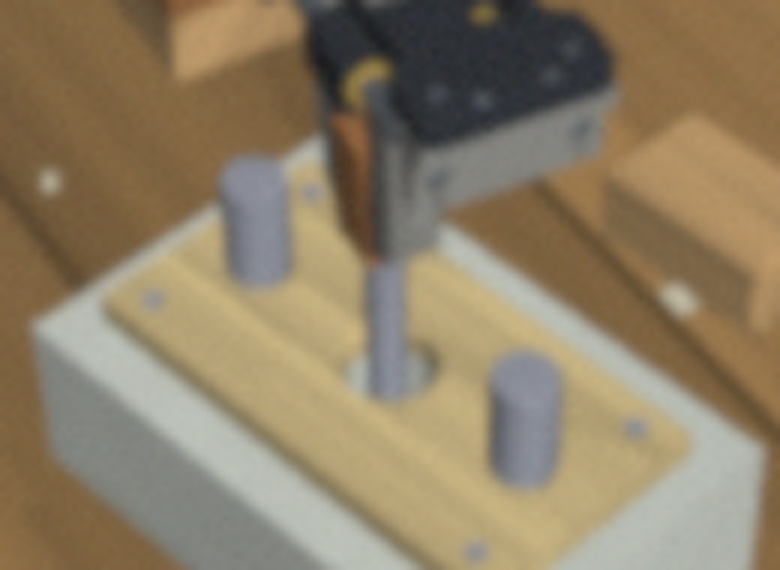

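Call:
jog_arm([
  {"tx":0,"ty":0,"tz":0.02,"wx":0,"wy":0,"wz":0,"jaw":-0.8},
  {"tx":0,"ty":0,"tz":0,"wx":0,"wy":0,"wz":0,"jaw":-0.8},
  {"tx":0,"ty":0,"tz":0,"wx":0,"wy":0,"wz":0,"jaw":-0.8},
  {"tx":0,"ty":0,"tz":0,"wx":0,"wy":0,"wz":0,"jaw":-0.8},
  {"tx":0,"ty":0,"tz":0,"wx":0,"wy":0,"wz":0,"jaw":-0.8},
])

```text
clock: 33.22
position: [0.5544, -0.0168, 0.2403]
eef_rot: [3.137, -0.159, 0.003]
ft_force: [0.2, -0.5, -1.6]
grip_width: 0.024
```

```bash
python3 - <<'E'
from h import *
plan((.5538,-.0167,.1697),-.1)
print(state()["joint_vel"].round(4))
print(finish_job())
E
```

```text
clk 33.225 grasp [ 0.5545 -0.0169  0.1713] yaw -0.1014 w 0.024 F [ 0.2 -0.5 -1.6]
tool shift units [-0.02 -0.    0.06] turn units [ 0.   -0.02 -0.01]
[-0.0013 -0.0003  0.0012 -0.0006 -0.0005 -0.0032]
the job is handed in; nothing more can be done
None
```

I handed the job in at 33.2 s. The first pin is in hole_right and the second in hole_left. The probe rod is still gripped and hangs in the bore. The hammer, chisel and offcut were never approached.

**Pins:** in the scene view both pin tops sit where a fully home pin should be. The wrist view put them about 1 mm off to one side. I saw no contact force when inserting either pin.

**Rod:**
- **Position:** the tool is within about 1.5 mm of the measured bore centre. The tip works out at about 49 mm above the bench, or 33 mm down the 70 mm bore, clear of the bottom.
- **Upright and steady:** the tool is vertical to within about 0.005 rad, the joints are at rest, and the force readings show only the rod's weight.

**One disagreement:** the wrist picture of the gripped rod differed from my prediction, by 2.4 mm at the handle top and 1.6 mm the other way at the tip. Taken literally, that would be a tilt of about 1.5°. The rod was gripped while standing upright and did not shift in the grip afterwards. I therefore put the difference down to calibration and offset the tool by about 1 mm, so that the tip looked centred in the bore.

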